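# Reload the tube mixer and latch its keeper bar

### The arm

A 6-joint arm with a two-finger parallel gripper is mounted at the origin on the work surface. World frame = base frame: x ahead of the robot, y to its left, z up, the work surface at z = 0. Lengths are in m, angles in degrees, forces in N, time in s.
With the tool pointing down it reaches from about 0.375 to 0.9 m from the base axis. Payload 3.1 kg.
Tool frame: the origin (TCP) lies on the centre line of the jaws, within the pads' length; the fingertips stand finger_overhang ahead of it and the grasp point (between the pads) lies 5 mm behind it (finger_overhang is the distance from the TCP to the fingertips, in m); z points along the fingers, y is the line along which they close (so a half turn about z gives the same grasp; the last joint's range is limited). The gripper opens to 87 mm and grips with 3 to 60 N. Pads are 19 mm wide; open, the fingers measure 117 mm over their backs; the gripper's body (75 mm by 190 mm) begins 51 mm behind the grasp point.
Start: joints at [-86.66, 30.224, 82.088, -0, 67.689, -10.227], TCP at [0.147, -0.608, 0.237] pointing down, gripper open.
Joint ranges: [-176.69, 176.69], [-43.24, 126.21], [12.49, 139.97], [-82, 262], [0, 151.66], [-163.58, 163.58]. Speed limits (degrees/s): [159.86, 159.86, 180, 180, 180, 180].

### API

Orientations are given as a 3x3 rotation matrix whose columns are the frame's x, y, z axes.
In Python, from rig import read_state, capture, calibration, hand_in, finger_overhang gives the robot as it stands.
- The arm moves only by the tool send_rows, never from a script. Its argument "plan" is a list of rows, each a list of 5 numbers: the closure in counts, from 0 (fully open) to 255 (shut), then the shift along the tool's x, y, z in m, then the turn about the tool's z in rad. A call has 1 to 20 rows; each row shifts and turns the commanded pose from where the row before left it, along the tool's axes as they then stand; what a row does not reach is not made up. A row lasts 1/12 s, in which the tool goes at most 41.7 mm and 7.16 degrees, less where a joint would pass 70% of its speed; a pose out of reach is approached as far as the arm can. A call is refused whole if a number of a shift passes 0.0417 or a number of a turn 0.125, either way. A call with a gripper value outside its range is refused whole. The fingers move at their own pace and stop on an object; the grip force is fixed at half the most. Time passes only in rows, so rows that do not move let the fingers close. It gives the time, the measured TCP pose, the force, the opening and the grip force at its end, in the units of the state.
- read_state(): the state, without advancing time (a new reading comes with each control period).
- capture(name): name is "scene" or "top"; returns (picture, depth): 420x560x3 uint8, blue, green, red; 420x560 float32, m along the optical axis (not along the pixel's ray), 0 where there is no reading.
- calibration(name): a dict with "fx", "fy", "cx", "cy" (pixels), "xyz" and "rotation" of the camera in the world. Camera axes: x right, y down, z forward; pixel columns grow to the right and rows downward; lengths in m; the calibration is good to about 2 mm. A picture is of the moment at which its call begins. calibration takes no time and is no camera call.
- hand_in(): hands the job in; it is judged then, once.
The state is a dict: "time_s": time; "joint_positions": joint angles; "qvel": joint speeds; "tau": joint torques, N m; "position": TCP position; "tcp_rot": TCP orientation; "force": force on the tool from outside, world axes, zero at the start; "moment": the same for the moment, N m; "opening": opening from 0.0 (shut) to 1.0 (fully open); "grasp_force": force on a finger pad.
Only numpy, scipy, OpenCV 4.12 (cv2) and the standard library are available. Lean on these libraries where they do the work, as an engineer would, in place of code of your own. Each camera call takes 0.05 s, during which the arm holds its last target. There are 200 camera calls.

### The job

Swing the mixer's keeper bar wide open, about a quarter turn; then lift every finished insert out of the sockets and stand it upright in the tray, and seat every fresh insert from the bench fully home in a free socket, its lug in the keyway. Then swing the keeper bar fully shut past its detent, and leave the tube rack, the bottle and the tip box where they are.

Things in the scene. Friction and masses are not known exactly. Their poses are not given: they have to be found in the camera images.
- mixer: tube mixer, fixed: white housing 320 x 120 mm, grey deck 60 mm above the bench, four sockets in a row along its x, keeper bar above. Origin: centre of its underside; x along the row, away from the hinge; y to the side the keyways face; z up. On the deck: hinge post at x -145 mm, latch post at x 125 mm with a stop cheek 86 mm tall
- keeper (a joint): steel keeper bar, hinged on an upright axis, swings level; 18 mm wide, 10 mm thick, underside 134 mm above the bench, 6 mm over seated inserts (jams on one not home). 0 = shut, along the row; opens anticlockwise from above, to the mixer's +y, up to 1.8 rad. A detent crest at 0.03 rad (felt within 0.06) takes 5 to 13 N at the knob, then it snaps to the stop; else it stays put (1 N moves it)
- keeper_knob (a point): the upright round black knob near the free end of the keeper bar, 18 mm in diameter and 38 mm tall on the bar's top (144 to 182 mm above the bench); this point is on its axis half-way up, 270 mm from the hinge axis. It is fixed to the bar; x points along the bar away from the hinge
- keeper_hinge (a point): the hinge axis of the keeper bar, at the height of the bar's middle
- socket0 (a point): socket 0 (0 is nearest the hinge, 60 mm apart): aluminium sleeve on the deck, 47 mm across inside, wall 5 mm, 20 mm high, open on top, with an 11 mm wide keyway through its wall on the mixer's +y side for an insert's lug. This point: centre of the socket floor (the deck), where a seated insert's underside rests; axes as the mixer's
- socket1 (a point): socket 1 (0 is nearest the hinge, 60 mm apart): aluminium sleeve on the deck, 47 mm across inside, wall 5 mm, 20 mm high, open on top, with an 11 mm wide keyway through its wall on the mixer's +y side for an insert's lug. This point: centre of the socket floor (the deck), where a seated insert's underside rests; axes as the mixer's
- socket2 (a point): socket 2 (0 is nearest the hinge, 60 mm apart): aluminium sleeve on the deck, 47 mm across inside, wall 5 mm, 20 mm high, open on top, with an 11 mm wide keyway through its wall on the mixer's +y side for an insert's lug. This point: centre of the socket floor (the deck), where a seated insert's underside rests; axes as the mixer's
- socket3 (a point): socket 3 (0 is nearest the hinge, 60 mm apart): aluminium sleeve on the deck, 47 mm across inside, wall 5 mm, 20 mm high, open on top, with an 11 mm wide keyway through its wall on the mixer's +y side for an insert's lug. This point: centre of the socket floor (the deck), where a seated insert's underside rests; axes as the mixer's
- done0_centre (a point): finished white insert, in socket 0 at the start (1 or 2 of 4 present): 68 mm tall, 0.1 to 0.16 kg; round body 44 mm across, 30 mm high, with a full-height lug 8 mm wide standing out 6 mm; on top an upright grip plate 24 mm long, 10 mm thick, at 30 to 68 mm height, beside it microtube caps 3 mm high. This point: on the axis, 34 mm above the underside. z up, +y to the lug, x along the plate
- done1_centre (a point): finished white insert, in socket 1 at the start (1 or 2 of 4 present): 68 mm tall, 0.1 to 0.16 kg; round body 44 mm across, 30 mm high, with a full-height lug 8 mm wide standing out 6 mm; on top an upright grip plate 24 mm long, 10 mm thick, at 30 to 68 mm height, beside it microtube caps 3 mm high. This point: on the axis, 34 mm above the underside. z up, +y to the lug, x along the plate
- done2_centre (a point): finished white insert, in socket 2 at the start (1 or 2 of 4 present): 68 mm tall, 0.1 to 0.16 kg; round body 44 mm across, 30 mm high, with a full-height lug 8 mm wide standing out 6 mm; on top an upright grip plate 24 mm long, 10 mm thick, at 30 to 68 mm height, beside it microtube caps 3 mm high. This point: on the axis, 34 mm above the underside. z up, +y to the lug, x along the plate
- done3_centre (a point): finished white insert, in socket 3 at the start (1 or 2 of 4 present): 68 mm tall, 0.1 to 0.16 kg; round body 44 mm across, 30 mm high, with a full-height lug 8 mm wide standing out 6 mm; on top an upright grip plate 24 mm long, 10 mm thick, at 30 to 68 mm height, beside it microtube caps 3 mm high. This point: on the axis, 34 mm above the underside. z up, +y to the lug, x along the plate
- fresh0_centre (a point): fresh white insert, on the bench at the start (3 or 4 present): 68 mm tall, 0.1 to 0.16 kg; round body 44 mm across, 30 mm high, with a full-height lug 8 mm wide standing out 6 mm; on top an upright grip plate 24 mm long, 10 mm thick, at 30 to 68 mm height, beside it microtube caps 3 mm high. This point: on the axis, 34 mm above the underside. z up, +y to the lug, x along the plate
- fresh1_centre (a point): fresh white insert, on the bench at the start (3 or 4 present): 68 mm tall, 0.1 to 0.16 kg; round body 44 mm across, 30 mm high, with a full-height lug 8 mm wide standing out 6 mm; on top an upright grip plate 24 mm long, 10 mm thick, at 30 to 68 mm height, beside it microtube caps 3 mm high. This point: on the axis, 34 mm above the underside. z up, +y to the lug, x along the plate
- fresh2_centre (a point): fresh white insert, on the bench at the start (3 or 4 present): 68 mm tall, 0.1 to 0.16 kg; round body 44 mm across, 30 mm high, with a full-height lug 8 mm wide standing out 6 mm; on top an upright grip plate 24 mm long, 10 mm thick, at 30 to 68 mm height, beside it microtube caps 3 mm high. This point: on the axis, 34 mm above the underside. z up, +y to the lug, x along the plate
- fresh3_centre (a point): fresh white insert, on the bench at the start (3 or 4 present): 68 mm tall, 0.1 to 0.16 kg; round body 44 mm across, 30 mm high, with a full-height lug 8 mm wide standing out 6 mm; on top an upright grip plate 24 mm long, 10 mm thick, at 30 to 68 mm height, beside it microtube caps 3 mm high. This point: on the axis, 34 mm above the underside. z up, +y to the lug, x along the plate
- tray: shallow white tray, fixed to the bench, 200 x 130 mm (x, y) outside, walls 4 mm thick and 22 mm high, floor 4 mm thick; origin at the centre of its underside. Room for two inserts side by side along x
- tube_rack: bystander: aluminium rack with orange-capped tubes, 100 x 233 mm, 118 mm high; origin under its centre
- reagent: bystander: amber reagent bottle, 76 mm in diameter, 160 mm high; origin under its centre
- tip_box: bystander: box of pipette tips, 122 x 87 mm, 67 mm high; origin under its centre
Mind the look-alikes: they are no part of the job. What is shaped like the part that bears done1_centre but red or yellow is not meant.

How it is judged (in metres and radians):
On the way, in this order (a step that is already met when the one before it is completed fails the run):
1. the keeper bar is swung open, past 1.0 rad (value of joint keeper above 1 rad), for 0.2 s.
2. every finished insert stands in the tray and every fresh insert is seated in a socket, in any order, while the bar is open ((horizontal distance between fresh0_centre and socket0 below 0.004 m or horizontal distance between fresh0_centre and socket1 below 0.004 m or horizontal distance between fresh0_centre and socket2 below 0.004 m or horizontal distance between fresh0_centre and socket3 below 0.004 m) and z of fresh0_centre in the frame of mixer between 0.088 and 0.098 m and angle between each of fresh0_centre, fresh1_centre, fresh2_centre, fresh3_centre's own z axis and vertical below 0.06 rad and (horizontal distance between fresh1_centre and socket0 below 0.004 m or horizontal distance between fresh1_centre and socket1 below 0.004 m or horizontal distance between fresh1_centre and socket2 below 0.004 m or horizontal distance between fresh1_centre and socket3 below 0.004 m) and z of fresh1_centre in the frame of mixer between 0.088 and 0.098 m and (horizontal distance between fresh2_centre and socket0 below 0.004 m or horizontal distance between fresh2_centre and socket1 below 0.004 m or horizontal distance between fresh2_centre and socket2 below 0.004 m or horizontal distance between fresh2_centre and socket3 below 0.004 m) and z of fresh2_centre in the frame of mixer between 0.088 and 0.098 m and (horizontal distance between fresh3_centre and socket0 below 0.004 m or horizontal distance between fresh3_centre and socket1 below 0.004 m or horizontal distance between fresh3_centre and socket2 below 0.004 m or horizontal distance between fresh3_centre and socket3 below 0.004 m) and z of fresh3_centre in the frame of mixer between 0.088 and 0.098 m and angle between each of done0_centre, done1_centre, done2_centre, done3_centre's own z axis and vertical below 0.1 rad and z of each of done0_centre, done1_centre, done2_centre, done3_centre in the frame of tray below 0.044 m and x of done0_centre in the frame of tray between -0.08 and 0.08 m and y of done0_centre in the frame of tray between -0.045 and 0.045 m and x of done1_centre in the frame of tray between -0.08 and 0.08 m and y of done1_centre in the frame of tray between -0.045 and 0.045 m and x of done2_centre in the frame of tray between -0.08 and 0.08 m and y of done2_centre in the frame of tray between -0.045 and 0.045 m and x of done3_centre in the frame of tray between -0.08 and 0.08 m and y of done3_centre in the frame of tray between -0.045 and 0.045 m and value of joint keeper above 0.3 rad), for 0.2 s.
3. the keeper bar is shut in its detent (value of joint keeper below 0.02 rad), for 0.3 s.
At the end, for the whole second after the job is handed in: fresh inserts in sockets (axis within 4 mm, underside within 4 mm of the deck, tilt under 0.06 rad); finished ones upright on the tray floor (tilt under 0.1 rad, axis within 80 mm in x, 45 mm in y of its centre); keeper bar within 0.02 rad of shut ((horizontal distance between fresh0_centre and socket0 below 0.004 m or horizontal distance between fresh0_centre and socket1 below 0.004 m or horizontal distance between fresh0_centre and socket2 below 0.004 m or horizontal distance between fresh0_centre and socket3 below 0.004 m) and z of fresh0_centre in the frame of mixer between 0.088 and 0.098 m and angle between each of fresh0_centre, fresh1_centre, fresh2_centre, fresh3_centre's own z axis and vertical below 0.06 rad and (horizontal distance between fresh1_centre and socket0 below 0.004 m or horizontal distance between fresh1_centre and socket1 below 0.004 m or horizontal distance between fresh1_centre and socket2 below 0.004 m or horizontal distance between fresh1_centre and socket3 below 0.004 m) and z of fresh1_centre in the frame of mixer between 0.088 and 0.098 m and (horizontal distance between fresh2_centre and socket0 below 0.004 m or horizontal distance between fresh2_centre and socket1 below 0.004 m or horizontal distance between fresh2_centre and socket2 below 0.004 m or horizontal distance between fresh2_centre and socket3 below 0.004 m) and z of fresh2_centre in the frame of mixer between 0.088 and 0.098 m and (horizontal distance between fresh3_centre and socket0 below 0.004 m or horizontal distance between fresh3_centre and socket1 below 0.004 m or horizontal distance between fresh3_centre and socket2 below 0.004 m or horizontal distance between fresh3_centre and socket3 below 0.004 m) and z of fresh3_centre in the frame of mixer between 0.088 and 0.098 m and angle between each of done0_centre, done1_centre, done2_centre, done3_centre's own z axis and vertical below 0.1 rad and z of each of done0_centre, done1_centre, done2_centre, done3_centre in the frame of tray below 0.044 m and x of done0_centre in the frame of tray between -0.08 and 0.08 m and y of done0_centre in the frame of tray between -0.045 and 0.045 m and x of done1_centre in the frame of tray between -0.08 and 0.08 m and y of done1_centre in the frame of tray between -0.045 and 0.045 m and x of done2_centre in the frame of tray between -0.08 and 0.08 m and y of done2_centre in the frame of tray between -0.045 and 0.045 m and x of done3_centre in the frame of tray between -0.08 and 0.08 m and y of done3_centre in the frame of tray between -0.045 and 0.045 m and value of joint keeper below 0.02 rad); the robot touches nothing.
It fails at once if the tube rack is disturbed (moved over 30 mm) (distance of tube_rack from where it was at the start of the episode above 0.03 m).
It fails at once if the reagent bottle is disturbed (moved over 30 mm) (distance of reagent from where it was at the start of the episode above 0.03 m).
It fails at once if the tip box is disturbed (moved over 30 mm) (distance of tip_box from where it was at the start of the episode above 0.03 m).
Of fresh0, fresh1, fresh2, fresh3 only 3 to 4 are there at a start; the rules pass over those that are not, and their reading is None.
Of done0, done1, done2, done3 only 1 to 2 are there at a start; the rules pass over those that are not, and their reading is None.
At some moment in a run one of fresh0, fresh1, fresh2, fresh3 may be knocked a few centimetres aside while the robot is not near it.
It also fails if it takes over 210 s, if anything falls off the work surface, if the arm or the gripper's body presses on something with over 40 N, if the wrist force passes 120 N, or if a joint passes its speed limit or range.

## Working session

There is one attempt and no reset: what is moved stays moved. The work goes in short steps, Python scripts to look and compute and a tool call to move; the robot and the scene stay as the last step left them, time stands still between calls to the robot, and variables do not carry over. Pictures are saved under pics/ and viewed, at most 14 in all, crops included, and the job is handed in when it is done.

Besides the shell and the picture viewer there is one more tool, called in YAML: its name, and indented under it one key for each argument. send_rows: Moves the arm, as the interface text tells. Its arguments: {"type":"object","properties":{"plan":{"type":"array","items":{"type":"array","items":{"type":"number"}}}},"required":["plan"]}

```bash
ls; mkdir -p pics; cat > h.py <<'E'
import numpy as np, cv2
from rig import read_state, capture, calibration, hand_in, finger_overhang
def cloud(name):
    im,d=capture(name); c=calibration(name)
    v,u=np.mgrid[0:d.shape[0],0:d.shape[1]]
    P=np.stack([(u-c['cx'])/c['fx']*d,(v-c['cy'])/c['fy']*d,d],-1)
    W=P@np.array(c['rotation']).T+np.array(c['xyz']); W[d==0]=np.nan
    return im,W
E
python3 - <<'E'
from h import *
s=read_state();print(s, finger_overhang if not callable(finger_overhang) else finger_overhang())
for n in('scene','top'):
    im,W=cloud(n);cv2.imwrite(f'pics/{n}0.png',cv2.resize(im,(784,588)));np.savez(f'{n}0.npz',im=im,W=W);print(n,calibration(n))
E
```

```text
pics
{'time_s': 0.0, 'joint_positions': array([-8.66605362e+01,  3.02775102e+01,  8.21585091e+01, -1.46570700e-03,
        6.76890528e+01, -1.02260035e+01]), 'qvel': array([ 0.03327443, -0.02184759,  0.03770964,  0.04482457, -0.06669965,
        0.09148767]), 'tau': array([ 1.93703556e-03, -4.40037668e+01, -1.76590508e+01,  6.35377318e-02,
        5.83585293e-02, -1.62466481e-04]), 'position': array([ 0.14659042, -0.60682234,  0.23557544]), 'tcp_rot': array([[ 9.72100290e-01,  2.34565564e-01, -1.50784725e-04],
       [ 2.34565329e-01, -9.72097919e-01,  2.17783322e-03],
       [ 3.64267160e-04, -2.15244117e-03, -9.99997617e-01]]), 'force': array([1.0896968 , 0.58975564, 0.29032738]), 'moment': array([-0.04902657,  0.01105089,  0.04108208]), 'grasp_force': 0.0, 'opening': 1.0028348558221696} 0.014
scene {'fx': 538.045559985313, 'fy': 538.045559985313, 'cx': 270.76914219334225, 'cy': 215.26639796817594, 'xyz': array([1.03935313, 0.38566459, 1.29880831]), 'rotation': array([[-0.78263963,  0.5393761 , -0.31072275],
       [ 0.62236149,  0.66850041, -0.40715276],
       [-0.01189019, -0.51203576, -0.85888183]])}
top {'fx': 446.21481960371494, 'fy': 446.21481960371494, 'cx': 266.30519037851855, 'cy': 211.43735960838617, 'xyz': array([ 0.3006847 , -0.1775463 ,  1.46843879]), 'rotation': array([[-9.41250073e-03, -9.78600580e-01,  2.05553666e-01],
       [-9.99955470e-01,  9.35135090e-03, -1.26898331e-03],
       [-6.80376662e-04, -2.05556457e-01, -9.78645022e-01]])}
```

View pics/top0.png

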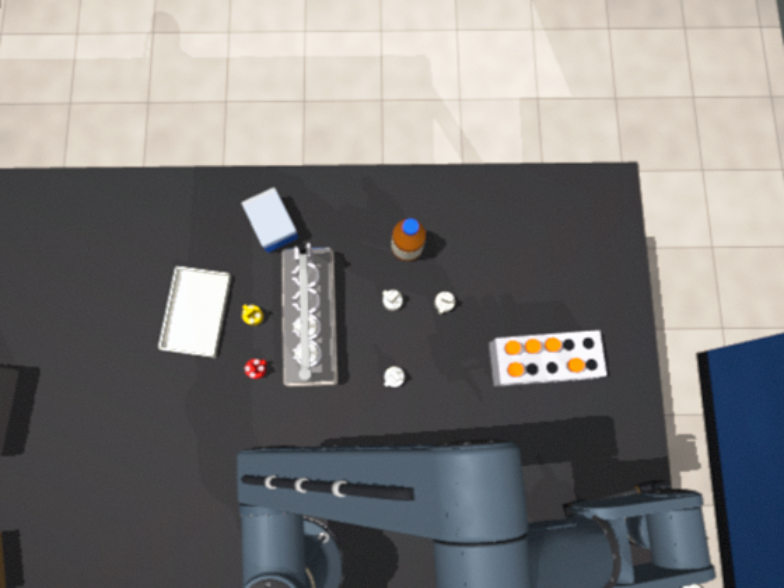

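View pics/scene0.png

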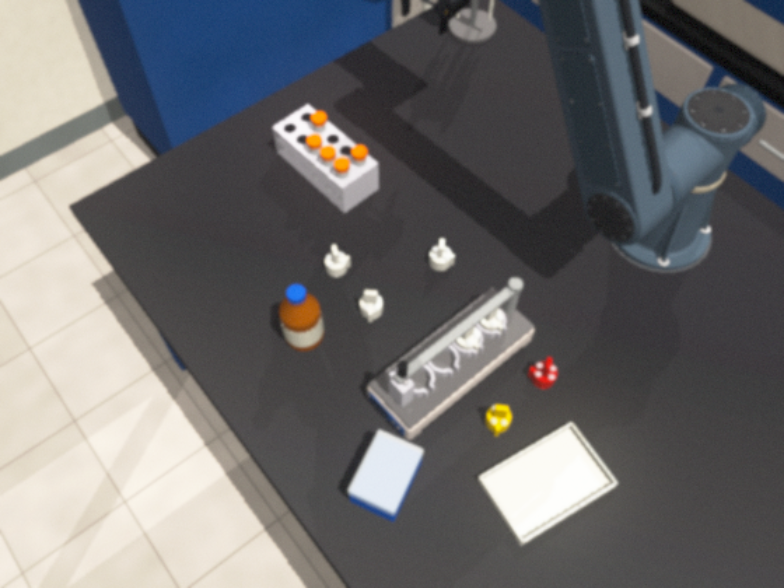

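Top view: the mixer is at (310,315) with the hinge at the near end (305,375) and two finished inserts in sockets 0 and 1. Three fresh inserts are at (393,300), (445,302) and (394,377), the tray is at (197,312), and the red and yellow decoys are at (255,368) and (252,315). The scene view agrees.

```bash
cat >> h.py <<'E'
def sel(W,box,z):
    m=(W[...,2]>z[0])&(W[...,2]<z[1])
    for i in(0,1): m&=(W[...,i]>box[2*i])&(W[...,i]<box[2*i+1])
    return m
E
python3 - <<'E'
from h import *
from scipy import ndimage
for n in('top','scene'):
    d=np.load(n+'0.npz');im,W=d['im'],d['W'];print(n)
    m=sel(W,(.25,1.1,-.6,.6),(-.02,.25))
    print('bench z',np.nanmedian(W[...,2][sel(W,(.3,.9,-.5,.5),(-.02,.012))]))
    L,k=ndimage.label(sel(W,(.3,1.1,-.6,.6),(.012,.25)))
    for i in range(1,k+1):
        p=W[L==i]
        if len(p)<25: continue
        r=cv2.minAreaRect(p[:,:2].astype(np.float32)*1000)
        hi=p[p[:,2]>.06];
        bgr=im[L==i].mean(0)
        print(len(p),p[:,2].max().round(3),'rect',np.round(r[0]),np.round(r[1]),round(r[2],1),'bgr',bgr.round())
        if len(p)<400 and len(hi)>5 and p[:,2].max()<.09:
            c=hi[:,:2].mean(0);u,s,v=np.linalg.svd(hi[:,:2]-c);print('   plate',c.round(4),'ang',np.degrees(np.arctan2(v[0,1],v[0,0])).round(1),len(hi))
            b=p[p[:,2]<.04,:2]; (cc,rr)=cv2.minEnclosingCircle(b.astype(np.float32)*1000); f=b-c; R=np.linalg.norm(f,axis=1);o=R.argsort()[-5:]
            print('   far',np.c_[R[o]*1000,np.degrees(np.arctan2(f[o,1],f[o,0]))].round(0).tolist(), 'circ',np.round(cc,1),round(rr,1))
E
```

```text
top
bench z 0.00027365965303371986
1042 0.077 rect [790.  66.] [125.  87.] 26.2 bgr [224. 209. 199.]
571 0.167 rect [ 730. -263.] [74. 73.] 63.9 bgr [ 81.  95. 123.]
3724 0.186 rect [557. -31.] [322. 121.] 1.1 bgr [151. 152. 155.]
356 0.032 rect [575. 243.] [133. 201.] 81.2 bgr [197. 203. 204.]
149 0.074 rect [ 596. -225.] [40. 43.] 89.4 bgr [223. 227. 228.]
   plate [ 0.5951 -0.2254] ang 137.8 24
   far [[23.0, 48.0], [25.0, 44.0], [25.0, 54.0], [26.0, 54.0], [29.0, 46.0]] circ [ 597.4 -222.7] 25.0
153 0.073 rect [ 590. -348.] [43. 43.] 23.9 bgr [221. 227. 228.]
   plate [ 0.5893 -0.3486] ang -114.8 25
   far [[25.0, 157.0], [25.0, 147.0], [27.0, 151.0], [27.0, 154.0], [28.0, 160.0]] circ [ 585.9 -347.5] 24.6
155 0.073 rect [563. 106.] [45. 43.] 71.8 bgr [ 51. 194. 214.]
   plate [0.5622 0.1045] ang 132.7 26
   far [[24.0, 36.0], [24.0, 42.0], [24.0, 52.0], [26.0, 37.0], [26.0, 47.0]] circ [563.6 106.6] 24.0
1670 0.127 rect [ 448. -528.] [100. 149.] 3.8 bgr [165. 195. 220.]
160 0.074 rect [436.  94.] [42. 43.] 80.7 bgr [ 86.  87. 205.]
   plate [0.4363 0.0946] ang -146.2 23
   far [
[... 1024 characters left out ...]
204. 214. 217.]
   plate [ 0.5964 -0.2249] ang 133.2 37
   far [[27.0, 45.0], [27.0, 51.0], [27.0, 57.0], [28.0, 51.0], [28.0, 51.0]] circ [ 597.7 -221.5] 24.9
279 0.074 rect [438.  96.] [43. 44.] 80.7 bgr [ 76.  80. 192.]
   plate [0.4378 0.0956] ang 38.6 39
   far [[26.0, -47.0], [26.0, -65.0], [27.0, -50.0], [27.0, -53.0], [28.0, -58.0]] circ [438.8  92.7] 24.7
279 0.073 rect [563. 106.] [44. 43.] 88.7 bgr [ 40. 192. 218.]
   plate [0.5637 0.1059] ang 134.2 48
   far [[27.0, 43.0], [27.0, 50.0], [27.0, 38.0], [28.0, 39.0], [28.0, 47.0]] circ [563.6 108.6] 26.4
649 0.028 rect [575. 242.] [131. 202.] 81.3 bgr [207. 217. 219.]
2109 0.076 rect [790.  65.] [124.  88.] 26.1 bgr [227. 214. 206.]
```

```bash
python3 - <<'E'
from h import *
for n in('top','scene'):
    d=np.load(n+'0.npz');im,W=d['im'],d['W']
    B=(.38,.75,-.12,.06)
    p=W[sel(W,B,(.155,.2))];print(n,'knob/hinge pts',[(q[:,:2].mean(0).round(4),q[:,2].max().round(3),len(q)) for q in (p[p[:,0]<.5],p[p[:,0]>.6]) if len(q)])
    p=W[sel(W,B,(.136,.154))];c=p[:,:2].mean(0);l=cv2.fitLine(p[:,:2].astype(np.float32),cv2.DIST_HUBER,0,.001,.001).ravel();print('bar ang',np.degrees(np.arctan2(l[1],l[0])),'pt',l[2:],'x range',p[:,0].min(),p[:,0].max(),np.median(p[:,2]))
    p=W[sel(W,B,(.05,.2))];r=cv2.minAreaRect(p[:,:2].astype(np.float32)*1000);print(r)
    p=W[sel(W,B,(.053,.066))];r=cv2.minAreaRect(p[:,:2].astype(np.float32)*1000);print(r)
    # crop
    m=sel(W,B,(.03,.2));v,u=np.where(m);a,b,c0,e=v.min()-4,v.max()+4,u.min()-4,u.max()+4
    cr=im[a:b,c0:e];print('crop',a,c0);cv2.imwrite(f'pics/{n}_mix.png',cv2.resize(cr,None,fx=5 if n=='top' else 4,fy=5 if n=='top' else 4,interpolation=cv2.INTER_CUBIC))
    print(cr.shape)
E
```

```text
top knob/hinge pts [(array([ 0.4114, -0.0367]), np.float64(0.159), 7), (array([ 0.6795, -0.0264]), np.float64(0.186), 41)]
bar ang 1.2708633 pt [ 0.54264736 -0.03105117] x range 0.40010029569645295 0.6982379942007488 0.14440302247736225
((574.1704711914062, -17.6307373046875), (356.09844970703125, 142.2919464111328), 2.1848886013031006)
((576.2706298828125, -27.2061767578125), (359.7056884765625, 136.5568389892578), 6.749483585357666)
crop 162 189
(117, 55, 3)
scene knob/hinge pts [(array([ 0.4156, -0.0337]), np.float64(0.157), 5), (array([ 0.6835, -0.0232]), np.float64(0.186), 73)]
bar ang 1.6865112 pt [ 0.55905354 -0.02798741] x range 0.39661100028358787 0.7008824683048447 0.14398012856145248
((576.7086181640625, -26.42273712158203), (361.1241455078125, 136.91824340820312), 6.292567729949951)
((576.376708984375, -19.88257598876953), (354.8464660644531, 138.07705688476562), 3.6784679889678955)
crop 195 258
(132, 126, 3)
```

```bash
cat >> h.py <<'E'
def yaw(): 
    R=np.array(read_state()['tcp_rot']); return np.arctan2(R[1,0],R[0,0])
def plan(xyz,yawdeg,N,frm=None):
    """constant row (dx,dy,dz,dturn) reaching xyz,yaw in N rows; frm=(xyz,yawdeg) start"""
    s=read_state()
    p0,y0=(np.array(s['position']),yaw()) if frm is None else (np.array(frm[0]),np.radians(frm[1]))
    d=np.radians(yawdeg)-y0; d=(d+np.pi)%(2*np.pi)-np.pi
    ks=y0+np.arange(N)*d/N
    M=np.array([[np.cos(ks).sum(),np.sin(ks).sum()],[np.sin(ks).sum(),-np.cos(ks).sum()]])
    D=np.array(xyz)-p0; xy=np.linalg.solve(M,D[:2])
    print(N,[round(float(v),5) for v in (*xy,-D[2]/N,-d/N)])
def st():
    s=read_state();print('t',round(s['time_s'],2),'p',np.round(s['position'],4),'yaw',np.degrees(yaw()).round(2),'F',np.round(s['force'],1),'op',round(s['opening'],3),'g',round(s['grasp_force'],1),'j',np.round(s['joint_positions'],0))
E
python3 - <<'E'
from h import *
plan((.6815,-.0255,.2356),1.5,20)
E
```

```text
20 [0.03051, -0.0252, 0.0, 0.01053]
```

View pics/top_mix.png

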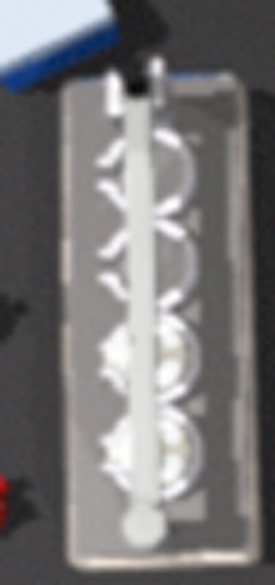

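send_rows:
  plan:
    - [60,0.0305,-0.0252,0,0.0105]
    - [60,0.0305,-0.0252,0,0.0105]
    - [60,0.0305,-0.0252,0,0.0105]
    - [60,0.0305,-0.0252,0,0.0105]
    - [60,0.0305,-0.0252,0,0.0105]
    - [60,0.0305,-0.0252,0,0.0105]
    - [60,0.0305,-0.0252,0,0.0105]
    - [60,0.0305,-0.0252,0,0.0105]
    - [60,0.0305,-0.0252,0,0.0105]
    - [60,0.0305,-0.0252,0,0.0105]
    - [60,0.0305,-0.0252,0,0.0105]
    - [60,0.0305,-0.0252,0,0.0105]
    - [60,0.0305,-0.0252,0,0.0105]
    - [60,0.0305,-0.0252,0,0.0105]
    - [110,0.0305,-0.0252,0,0.0105]
    - [110,0.0305,-0.0252,0,0.0105]
    - [110,0.0305,-0.0252,0,0.0105]
    - [110,0.0305,-0.0252,0,0.0105]
    - [110,0.0305,-0.0252,0,0.0105]
    - [110,0.0305,-0.0252,0,0.0105]

```text
time_s: 1.77
position: [0.6818, -0.0241, 0.236]
tcp_rot: [[1.0, 0.027, -0.001], [0.027, -1.0, 0.0], [-0.001, -0.0, -1.0]]
force: [1.2, -1.1, 0.2]
opening: 0.57
grasp_force: 0.0
```

send_rows:
  plan:
    - [110,0,0,0,0]
    - [110,0,0,0,0]
    - [110,0,0,0,0]
    - [110,0,0,0,0]

```text
time_s: 2.1
position: [0.6798, -0.0269, 0.2361]
tcp_rot: [[1.0, 0.026, -0.002], [0.026, -1.0, -0.0], [-0.002, -0.0, -1.0]]
force: [-0.1, -0.8, 0.7]
opening: 0.573
grasp_force: 0.0
```

```bash
python3 - <<'E'
from h import *
st();plan((.6815,-.0255,.168),1.5,4)
E
```

```text
t 2.1 p [ 0.6798 -0.0269  0.2361] yaw 1.47 F [-0.1 -0.8  0.7] op 0.573 g 0.0 j [-12.  35.  73.  -0.  72.  77.]
4 [0.00042, -0.00033, 0.01702, -0.00011]
```

send_rows:
  plan:
    - [110,0.0004,-0.0003,0.017,0]
    - [110,0.0004,-0.0003,0.017,0]
    - [110,0.0004,-0.0003,0.017,0]
    - [110,0.0004,-0.0003,0.017,0]
    - [110,0,0,0,0]
    - [110,0,-0.005,0,0]
    - [110,0,-0.006,0,0]
    - [110,0,-0.006,0,-0.025]
    - [110,-0.0003,-0.0135,0,-0.05]
    - [110,-0.0003,-0.0135,0,-0.05]
    - [110,-0.0003,-0.0135,0,-0.05]
    - [110,-0.0003,-0.0135,0,-0.05]
    - [110,-0.0003,-0.0135,0,-0.05]

```text
time_s: 3.18
position: [0.6709, 0.0594, 0.1701]
tcp_rot: [[0.954, 0.301, 0.002], [0.301, -0.954, -0.001], [0.002, 0.001, -1.0]]
force: [-0.8, -0.5, -0.5]
opening: 0.567
grasp_force: 0.4
```

```bash
python3 - <<'E'
from h import *
st()
im,W=cloud('top');p=W[sel(W,(.5,.72,-.12,.2),(.136,.154))];print(len(p),p[:,:2].min(0),p[:,:2].max(0))
cv2.imwrite('pics/a1.png',cv2.resize(im[100:300,100:360],None,fx=2.5,fy=2.5))
E
```

```text
t 3.18 p [0.6709 0.0594 0.1701] yaw 17.53 F [-0.8 -0.5 -0.5] op 0.567 g 0.4 j [-4. 38. 78. -0. 64. 68.]
358 [ 0.50197458 -0.04130557] [0.69836416 0.04861297]
```

View pics/a1.png

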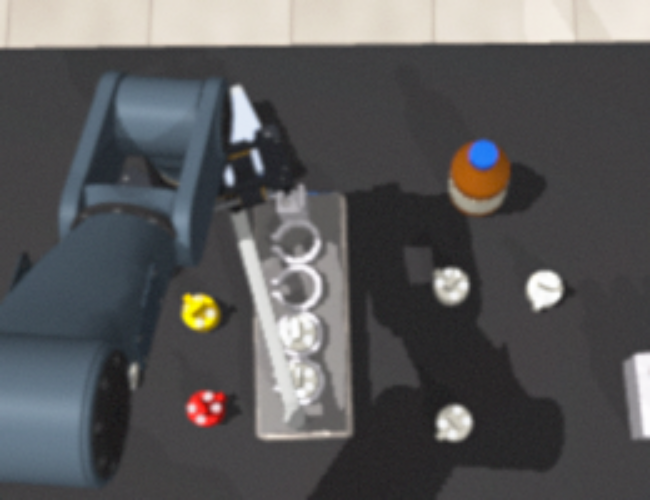

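send_rows:
  plan:
    - [110,-0.0003,-0.0135,0,-0.05]
    - [110,-0.0003,-0.0135,0,-0.05]
    - [110,-0.0003,-0.0135,0,-0.05]
    - [110,-0.0003,-0.0135,0,-0.05]
    - [110,-0.0003,-0.0135,0,-0.05]
    - [110,-0.0003,-0.0135,0,-0.05]
    - [110,-0.0003,-0.0135,0,-0.05]
    - [110,-0.0003,-0.0135,0,-0.05]
    - [110,-0.0003,-0.0135,0,-0.05]
    - [110,-0.0003,-0.0135,0,-0.05]
    - [110,-0.0003,-0.0135,0,-0.05]
    - [110,-0.0003,-0.0135,0,-0.05]
    - [110,-0.0003,-0.0135,0,-0.05]
    - [110,-0.0003,-0.0135,0,-0.05]
    - [110,-0.0003,-0.0135,0,-0.05]
    - [110,-0.0003,-0.0135,0,-0.05]

```text
time_s: 4.57
position: [0.5359, 0.2202, 0.17]
tcp_rot: [[0.449, 0.893, 0.004], [0.893, -0.449, 0.0], [0.002, 0.003, -1.0]]
force: [1.3, -1.0, -0.2]
opening: 0.568
grasp_force: 0.4
```

send_rows:
  plan:
    - [110,-0.0003,-0.0135,0,-0.05]
    - [110,-0.0003,-0.0135,0,-0.05]
    - [110,-0.0003,-0.0135,0,-0.05]
    - [110,-0.0003,-0.0135,0,-0.05]
    - [110,-0.0003,-0.0135,0,-0.05]
    - [110,-0.0003,-0.0135,0,-0.05]
    - [110,-0.0003,-0.0135,0,-0.05]
    - [110,-0.0003,-0.0135,0,-0.05]
    - [110,-0.0003,-0.0135,0,-0.05]
    - [110,-0.0003,-0.0135,0,-0.05]
    - [110,-0.0003,-0.0135,0,-0.05]
    - [110,0,0,0,0]
    - [110,0,0.005,0,0]
    - [110,0,0.005,-0.01,0]
    - [110,0,0,-0.035,0]
    - [110,0,0,-0.035,0]
    - [60,0,0,-0.02,0]
    - [60,0,0,0,0]

```text
time_s: 6.07
position: [0.4062, 0.2504, 0.2739]
tcp_rot: [[-0.079, 0.997, 0.013], [0.997, 0.079, 0.004], [0.003, 0.013, -1.0]]
force: [1.2, -0.3, 0.1]
opening: 0.645
grasp_force: 0.0
```

```bash
python3 - <<'E'
from h import *
st()
for n in ('top','scene'):
    im,W=cloud(n);np.savez(n+'1.npz',im=im,W=W)
    p=W[sel(W,(.3,.46,-.1,.3),(.136,.154))]
    if len(p)>5:
        l=cv2.fitLine(p[:,:2].astype(np.float32),cv2.DIST_HUBER,0,.001,.001).ravel();print(n,'bar',np.degrees(np.arctan2(l[1],l[0])),l[2:],len(p))
    cv2.imwrite(f'pics/b_{n}.png',cv2.resize(im[130:330,90:350] if n=='top' else im[180:380,200:460],None,fx=3,fy=3,interpolation=cv2.INTER_CUBIC))
E
```

```text
t 6.07 p [0.4062 0.2504 0.2739] yaw 94.55 F [ 1.2 -0.3  0.1] op 0.645 g 0.0 j [ 18.  16. 100.  -0.  63.  14.]
top bar -88.83401 [0.40933344 0.0938292 ] 585
scene bar -88.893394 [0.4112959  0.13382961] 911
```

View pics/b_scene.png

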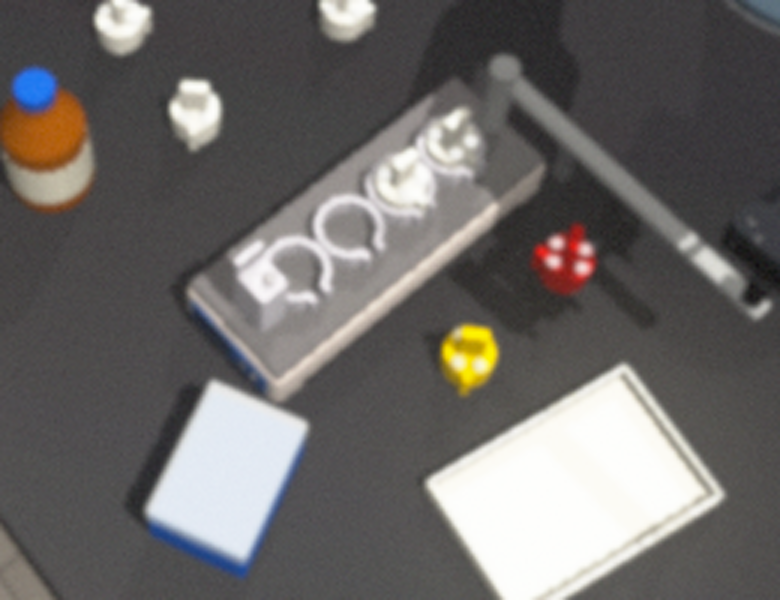

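```bash
cat >> h.py <<'E'
from scipy.optimize import least_squares
def circ(p,R,c0):
    f=lambda c:np.hypot(p[:,0]-c[0],p[:,1]-c[1])-R
    r=least_squares(f,c0,loss='soft_l1',f_scale=.001);return r.x,np.abs(r.fun).mean()
E
python3 - <<'E'
from h import *
a=np.radians(1.5);ux=np.array([np.cos(a),np.sin(a)])
for n in('top','scene'):
    d=np.load(n+'1.npz');im,W=d['im'],d['W'];print(n)
    C=np.array([.5565,-.0282])
    xy=W[...,:2]-C; X=xy@ux; Y=xy@np.array([-ux[1],ux[0]]);Z=W[...,2]
    # deck extents
    m=(abs(X)<.2)&(abs(Y)<.1)&(Z>.054)&(Z<.066)
    for lo in (-.13,-.05,.03,.1):
        q=m&(X>lo)&(X<lo+.03); print('  Yedges',np.percentile(Y[q],[1,99]).round(4),end='')
    for lo in (-.05,0.03):
        q=m&(Y>lo)&(Y<lo+.02); print('  Xedges',np.percentile(X[q],[.5,99.5]).round(4),end='')
    print()
    m=(abs(X)<.1)&(abs(Y)<.04)&(Z>.074)&(Z<.087)
    best=[]
    for s in (-90,-30,30,90):pass
    h,e=np.histogram(X[m],bins=np.arange(-.12,.13,.01));print('  hist',h)
    for cx in (.005,.065):
        c=np.array([cx,0.])
        for it in range(4):
            q=m&(np.hypot(X-c[0],Y-c[1])<.034); c,r=circ(np.c_[X[q],Y[q]],.026,c)
        print('  socket',c.round(4),'world',(C+c[0]*ux+c[1]*np.array([-ux[1],ux[0]])).round(4),r.round(4),q.sum())
    for cx in (-.055,-.115):
        q=(Z>.115)&(abs(X-cx)<.035)&(abs(Y)<.04);p=np.c_[X[q],Y[q]];l=cv2.fitLine(p.astype(np.float32),cv2.DIST_HUBER,0,.001,.001).ravel()
        print('  plate',p.mean(0).round(4),'mid',((p.max(0)+p.min(0))/2).round(4),'ang',np.degrees(np.arctan2(l[1],l[0])).round(1),len(p))
    p=W[sel(W,(.45,.7,.1,.4),(.012,.035))];r=cv2.minAreaRect(p[:,:2].astype(np.float32)*1000);print('  tray',r)
E
```

```text
top
  Yedges [-0.0575  0.053 ]  Yedges [-0.0562  0.0528]  Yedges [-0.0573  0.0524]  Yedges [-0.0563  0.0548]  Xedges [-0.1541  0.1549]  Xedges [-0.1543  0.1964]
  hist [ 0  0 14 14 15 22 30 21 14 17 17 17 22 14  9 12 17 19 24 10  7 15  0  0]
  socket [ 0.027  -0.0012] world [ 0.5836 -0.0287] 0.0023 102
  socket [ 0.085  -0.0009] world [ 0.6415 -0.0269] 0.0025 70
  plate [-0.0488 -0.0027] mid [-0.0551 -0.0027] ang -0.0 37
  plate [-0.1306  0.0077] mid [-0.1162  0.0115] ang -19.3 127
  tray ((568.0721435546875, 198.26296997070312), (220.96165466308594, 202.1997833251953), 81.70733642578125)
scene
  Yedges [-0.0574  0.0544]  Yedges [-0.0571  0.0544]  Yedges [-0.056   0.0552]  Yedges [-0.0564  0.0555]  Xedges [-0.1543  0.1556]  Xedges [-0.1542  0.1964]
  hist [ 0  0 19 34 48 35 18 18 20 33 51 33 40 25 14 21 31 31 39 28 18 25  0  0]
  socket [ 0.0271 -0.0004] world [ 0.5836 -0.0279] 0.0025 181
  socket [0.086  0.0002] world [ 0.6425 -0.0257] 0.0027 130
  plate [-0.0481 -0.0009] mid [-0.0551 -0.0016] ang 1.3 72
  plate [-0.1305  0.0078] mid [-0.1151  0.013 ] ang -14.2 235
  tray ((567.0628051757812, 196.75340270996094), (225.2460479736328, 202.3268585205078), 80.80506134033203)
```

```bash
cat >> h.py <<'E'
from scipy.optimize import minimize
def proj(n,P):
    c=calibration(n);q=(np.asarray(P,float)-c['xyz'])@np.array(c['rotation']);return np.c_[q[:,0]/q[:,2]*c['fx']+c['cx'],q[:,1]/q[:,2]*c['fy']+c['cy']]
def box(x0,x1,y0,y1,z0,z1): return np.array([(x,y,z) for x in(x0,x1) for y in(y0,y1) for z in(z0,z1)])/1000
_t=np.linspace(0,2*np.pi,48,endpoint=False)
def cyl(R,z0,z1): return np.concatenate([np.c_[R*np.cos(_t),R*np.sin(_t),0*_t+z] for z in(z0,z1)])/1000
INSERT=[cyl(22,0,30),box(-4,4,20,28,0,30),box(-12,12,-5,5,30,68)]
def render(n,parts,x,y,yw,z,win):
    u0,v0,w,h=win;S=8;M=np.zeros((h*S,w*S),np.uint8);c,s=np.cos(yw),np.sin(yw);R=np.array([[c,-s,0],[s,c,0],[0,0,1]])
    for p in parts:
        q=(proj(n,p@R.T+[x,y,z])+.5-[u0,v0])*S
        cv2.fillConvexPoly(M,cv2.convexHull(np.round(q*16).astype(np.int32)),255,shift=4)
    return cv2.resize(M,(w,h),interpolation=cv2.INTER_AREA)/255.
def fit(n,parts,T,win,x0,z=0,wt=None,deg=(1.,)):
    f=lambda a:(((render(n,parts,a[0]/1e3,a[1]/1e3,a[2]/50,z,win)-T)**2)*(1 if wt is None else wt)).sum()
    a0=np.array([x0[0]*1e3,x0[1]*1e3,np.radians(x0[2])*50]);sx=np.vstack([a0]+[a0+4*e for e in np.eye(3)])
    r=minimize(f,a0,method='Nelder-Mead',options=dict(initial_simplex=sx,xatol=.02,fatol=1e-3))
    return r.x[0]/1e3,r.x[1]/1e3,np.degrees(r.x[2]/50),r.fun
def win(n,x,y,z,k=18):
    u,v=proj(n,[[x,y,z]])[0];return int(u)-k,int(v)-k,2*k,2*k
def fitins(n,im,x,y,yw,z=0,k=18):
    w=win(n,x,y,z+.03,k);g=im[w[1]:w[1]+w[3],w[0]:w[0]+w[2]].min(2).astype(float)
    lo,hi=np.percentile(g,20),np.percentile(g,93);T=np.clip((g-lo)/(hi-lo)*1.4-.2,0,1)
    return fit(n,INSERT,T,w,(x,y,yw),z)
E
python3 - <<'E'
from h import *
for n in('top','scene'):
    d=np.load(n+'1.npz');im,W=d['im'],d['W']
    for k,a in dict(A=(.5965,-.2245,-42),B=(.588,-.3475,64),C=(.415,-.225,43)).items(): print(n,k,np.round(fitins(n,im,*a),4))
    Z=W[...,2];w=(0,0,560,420);wt=np.zeros(Z.shape);u,v=proj(n,[[.5565,-.028,.05]])[0].astype(int);wt[v-75:v+75,u-75:u+75]=1;wt[~(Z<.09)]=0
    wt*=1-sel(W,(.3,.75,.065,.3),(-1,1));wt*=1-sel(W,(.72,1,-.3,.3),(-1,1))*sel(W,(.72,1,.0,.3),(-1,1))
    T=(np.nan_to_num(Z)>.03)*1.
    print(n,'mixer',np.round(fit(n,[box(-160,160,-60,60,30,60)],T,w,(.5565,-.029,1.5),0,wt),4))
    u,v=proj(n,[[.575,.243,.02]])[0].astype(int);wt=np.zeros(Z.shape);wt[v-60:v+60,u-60:u+60]=1;wt[~(Z<.05)]=0
    g=im.min(2).astype(float);T=np.clip((g-70)/100,0,1)
    wt*=1-sel(W,(.3,.75,-.2,.16),(-1,1))
    print(n,'tray',np.round(fit(n,[box(-100,100,-65,65,0,22)],T,w,(.575,.243,-9.),0,wt),4))
E
```

```text
top A [  0.5978  -0.2242 -42.9535   3.5339]
top B [ 0.5924 -0.3482 65.5261  3.8157]
top C [ 0.4158 -0.2251 42.887   1.4949]
top mixer [ 5.571000e-01 -3.050000e-02  1.940600e+00  3.564501e+02]
top tray [ 0.5755  0.2457 -8.5396 41.2873]
scene A [  0.592   -0.2275 -36.3074  18.7305]
scene B [ 0.586  -0.3509 70.5864 16.3506]
scene C [ 0.4102 -0.2281 52.0354 19.7123]
scene mixer [ 5.598000e-01 -2.910000e-02  1.989900e+00  4.745797e+02]
scene tray [  0.5709   0.2423  -8.743  178.5189]
```

```bash
cat >> h.py <<'E'
INS6=[cyl(22,7,30),box(-4,4,20,28,7,30),box(-12,12,-5,5,30,68)]
def fitdep(n,W,x,y,yw,k=26):
    w=win(n,x,y,.03,k);Z=W[w[1]:w[1]+w[3],w[0]:w[0]+w[2],2]
    return fit(n,INS6,(np.nan_to_num(Z)>.007)*1.,w,(x,y,yw))
E
python3 - <<'E'
from h import *
for n in('top','scene'):
    for i in '01':
        d=np.load(n+i+'.npz');im,W=d['im'],d['W']
        for k,a in dict(A=(.5965,-.2245,-42),B=(.588,-.3475,64),C=(.415,-.225,43)).items(): print(n,i,k,np.round(fitdep(n,W,*a),4))
n='scene';d=np.load('scene1.npz');im=d['im']
rows=[]
for a in ((.5965,-.2245,-42),(.588,-.3475,64),(.415,-.225,43)):
    w=win(n,a[0],a[1],.03,26);c=im[w[1]:w[1]+w[3],w[0]:w[0]+w[2]].copy();e=c.copy()
    m=(render(n,INSERT,a[0],a[1],np.radians(a[2]),0,w)>.5).astype(np.uint8)
    c=cv2.resize(c,None,fx=5,fy=5,interpolation=cv2.INTER_CUBIC);cn,_=cv2.findContours(cv2.resize(m,None,fx=5,fy=5,interpolation=cv2.INTER_NEAREST),0,1);cv2.drawContours(c,cn,-1,(0,0,255),1);rows.append(c)
cv2.imwrite('pics/fr.png',np.hstack(rows))
E
```

```text
top 0 A [  0.5964  -0.2251 -44.5134  58.3081]
top 0 B [ 0.5903 -0.3484 64.9336 41.8341]
top 0 C [ 0.4159 -0.2263 42.6066 43.0186]Traceback (most recent call last):
  File "<stdin>", line 5, in <module>
  File "h.py", line 57, in fitdep
    return fit(n,INS6,(np.nan_to_num(Z)>.007)*1.,w,(x,y,yw))
  File "h.py", line 46, in fit
    r=minimize(f,a0,method='Nelder-Mead',options=dict(initial_simplex=sx,xatol=.02,fatol=1e-3))
    res = _minimize_neldermead(fun, x0, args, callback, bounds=bounds,
                               **options)
    fxr = func(xr)
    fx = function(np.copy(x), *(wrapper_args + args))
  File "h.py", line 44, in <lambda>
    f=lambda a:(((render(n,parts,a[0]/1e3,a[1]/1e3,a[2]/50,z,win)-T)**2)*(1 if wt is None else wt)).sum()
                  ~~~~~~^^^^^^^^^^^^^^^^^^^^^^^^^^^^^^^^^^^^^^^^^
  File "h.py", line 40, in render
    q=(proj(n,p@R.T+[x,y,z])+.5-[u0,v0])*S
       ~~~~^^^^^^^^^^^^^^^^^
  File "h.py", line 32, in proj
    c=calibration(n);q=(np.asarray(P,float)-c['xyz'])@np.array(c['rotation']);return np.c_[q[:,0]/q[:,2]*c['fx']+c['cx'],q[:,1]/q[:,2]*c['fy']+c['cy']]
ValueError: time passes only in moves, steps and waits
```

```bash
python3 - <<'E'
import re
s=open('h.py').read()
s=s.replace("import read_state, capture, calibration,","import read_state, capture, calibration as _cal,").replace("def cloud","import functools\ncalibration=functools.lru_cache(_cal)\ndef cloud",1)
open('h.py','w').write(s)
E
python3 - <<'E'
from h import *
n='scene';d=np.load('scene1.npz');im,W=d['im'],d['W']
for k,a in dict(A=(.5965,-.2245,-42),B=(.588,-.3475,64),C=(.415,-.225,43)).items():
    w=win(n,a[0],a[1],.03,24);g=im[w[1]:w[1]+w[3],w[0]:w[0]+w[2]].min(2).astype(float)
    bg=np.median(g);T=np.clip((g-bg-25)/40,0,1);print(k,bg,g.max(),np.round(fit(n,INSERT,T,w,a),4),np.round(fitdep(n,W,*a),4))
E
```

```text
A 67.0 250.0 [  0.5915  -0.2275 -43.7488  54.0033] [  0.595   -0.2258 -41.8023  79.2654]
B 64.0 250.0 [ 0.5861 -0.3508 72.8012 28.8217] [ 0.5891 -0.349  66.7917 90.3951]
C 64.0 250.0 [ 0.4105 -0.2275 50.8059 20.7244] [ 0.414  -0.2265 43.5774 35.603 ]
```

```bash
python3 - <<'E'
from h import *
plan((.5228,-.0297,.16),1.5,18)
E
```

```text
18 [-0.00868, 0.01675, 0.0061, 0.09025]
```

send_rows:
  plan:
    - [60,-0.0087,0.01675,0.0061,0.09025]
    - [60,-0.0087,0.01675,0.0061,0.09025]
    - [60,-0.0087,0.01675,0.0061,0.09025]
    - [60,-0.0087,0.01675,0.0061,0.09025]
    - [60,-0.0087,0.01675,0.0061,0.09025]
    - [60,-0.0087,0.01675,0.0061,0.09025]
    - [60,-0.0087,0.01675,0.0061,0.09025]
    - [60,-0.0087,0.01675,0.0061,0.09025]
    - [60,-0.0087,0.01675,0.0061,0.09025]
    - [60,-0.0087,0.01675,0.0061,0.09025]
    - [60,-0.0087,0.01675,0.0061,0.09025]
    - [60,-0.0087,0.01675,0.0061,0.09025]
    - [60,-0.0087,0.01675,0.0061,0.09025]
    - [60,-0.0087,0.01675,0.0061,0.09025]
    - [60,-0.0087,0.01675,0.0061,0.09025]
    - [60,-0.0087,0.01675,0.0061,0.09025]
    - [60,-0.0087,0.01675,0.0061,0.09025]
    - [60,-0.0087,0.01675,0.0061,0.09025]
    - [60,0,0,0,0]
    - [60,0,0,0,0]

```text
time_s: 7.83
position: [0.5202, -0.0306, 0.1571]
tcp_rot: [[1.0, 0.026, -0.003], [0.026, -1.0, 0.001], [-0.003, -0.001, -1.0]]
force: [-0.8, -0.0, -0.3]
opening: 0.765
grasp_force: 0.0
```

```bash
python3 - <<'E'
from h import *
st();plan((.5228,-.0297,.112),1.5,3)
E
```

```text
t 7.83 p [ 0.5202 -0.0306  0.1571] yaw 1.48 F [-0.8 -0.  -0.3] op 0.765 g 0.0 j [-16.  29. 101.   0.  50.  73.]
3 [0.00087, -0.00028, 0.01503, -0.00013]
```

send_rows:
  plan:
    - [60,0.0009,-0.0003,0.015,0]
    - [60,0.0009,-0.0003,0.015,0]
    - [60,0.0009,-0.0003,0.015,0]
    - [60,0,0,0,0]
    - [160,0,0,0,0]
    - [255,0,0,0,0]
    - [255,0,0,0,0]
    - [255,0,0,0,0]
    - [255,0,0,0,0]
    - [255,0,0,0,0]
    - [255,0,0,0,0]
    - [255,0,0,0,0]

```text
time_s: 8.83
position: [0.5239, -0.029, 0.1139]
tcp_rot: [[1.0, 0.027, 0.0], [0.027, -1.0, -0.0], [0.0, 0.0, -1.0]]
force: [0.2, -0.7, -0.5]
opening: 0.243
grasp_force: 0.0
```

```bash
python3 - <<'E'
from h import *
st();print(read_state()['moment'])
E
```

```text
t 8.83 p [ 0.5239 -0.029   0.1139] yaw 1.56 F [ 0.2 -0.7 -0.5] op 0.243 g 0.0 j [-15.  33. 103.   0.  44.  73.]
[-0.01202215 -0.0066285  -0.02297157]
```

send_rows:
  plan:
    - [255,0,0,0,0]
    - [255,0,0,0,0]
    - [255,0,0,0,0]
    - [255,0,0,0,0]
    - [255,0,0,0,0]

```text
time_s: 9.25
position: [0.5238, -0.0291, 0.1137]
tcp_rot: [[1.0, 0.027, -0.0], [0.027, -1.0, -0.0], [-0.0, 0.0, -1.0]]
force: [-0.7, -0.2, -0.2]
opening: 0.113
grasp_force: 30.0
```

```bash
python3 - <<'E'
from h import *
st();print(read_state()['moment'])
E
```

```text
t 9.25 p [ 0.5238 -0.0291  0.1137] yaw 1.56 F [-0.7 -0.2 -0.2] op 0.113 g 30.0 j [-15.  33. 103.  -0.  44.  73.]
[-0.08796832  0.02908107  0.02505647]
```

send_rows:
  plan:
    - [255,0.003,0,0,0]
    - [255,0,0,0,0]
    - [255,0,0,0,0]

```text
time_s: 9.5
position: [0.5252, -0.0288, 0.1138]
tcp_rot: [[1.0, 0.028, -0.004], [0.028, -1.0, 0.0], [-0.004, -0.0, -1.0]]
force: [-3.9, -2.0, 5.4]
opening: 0.115
grasp_force: 30.0
```

send_rows:
  plan:
    - [255,-0.003,0,0,0]
    - [255,-0.003,0,0,0]
    - [255,0,0,0,0]
    - [255,0,0,0,0]

```text
time_s: 9.83
position: [0.5223, -0.0294, 0.1139]
tcp_rot: [[1.0, 0.027, 0.003], [0.027, -1.0, -0.001], [0.003, 0.001, -1.0]]
force: [2.2, -1.2, -1.7]
opening: 0.11
grasp_force: 30.0
```

send_rows:
  plan:
    - [255,0.003,0,0,0]
    - [255,0,0.003,0,0]
    - [255,0,0,0,0]
    - [255,0,0,0,0]

```text
time_s: 10.17
position: [0.5236, -0.0315, 0.1137]
tcp_rot: [[1.0, 0.027, -0.001], [0.027, -1.0, 0.001], [-0.001, -0.001, -1.0]]
force: [0.3, 3.0, 1.2]
opening: 0.111
grasp_force: 30.0
```

send_rows:
  plan:
    - [255,0,-0.003,0,0]
    - [255,0,-0.003,0,0]
    - [255,0,0,0,0]
    - [255,0,0,0,0]

```text
time_s: 10.5
position: [0.5239, -0.0279, 0.1139]
tcp_rot: [[1.0, 0.03, 0.0], [0.03, -1.0, -0.004], [0.0, 0.004, -1.0]]
force: [-1.3, -6.7, 0.2]
opening: 0.113
grasp_force: 30.0
```

send_rows:
  plan:
    - [255,0,0.003,0,0]
    - [255,0,0,0,0]
    - [255,0,0,0,0]

```text
time_s: 10.75
position: [0.5238, -0.0291, 0.1137]
tcp_rot: [[1.0, 0.027, -0.0], [0.027, -1.0, -0.0], [-0.0, 0.0, -1.0]]
force: [0.5, -0.6, 0.2]
opening: 0.115
grasp_force: 30.0
```

send_rows:
  plan:
    - [130,0,0,0,0]
    - [130,0,0,0,0]
    - [130,0,0,0,0]
    - [130,0,0,0,0]
    - [130,0,0,0,0]
    - [130,0,0,0,0]
    - [130,0,0,0,0]

```text
time_s: 11.33
position: [0.5238, -0.0289, 0.1137]
tcp_rot: [[1.0, 0.027, -0.0], [0.027, -1.0, 0.0], [-0.0, -0.0, -1.0]]
force: [0.1, -0.3, -0.9]
opening: 0.474
grasp_force: 0.0
```

send_rows:
  plan:
    - [130,0,0,0,-0.12]
    - [130,0,0,0,-0.12]
    - [130,0,0,0,-0.12]
    - [130,0,0,0,-0.12]
    - [130,0,0,0,-0.12]
    - [130,0,0,0,-0.12]
    - [130,0,0,0,-0.12]
    - [130,0,0,0,-0.12]
    - [130,0,0,0,-0.12]
    - [130,0,0,0,-0.12]
    - [130,0,0,0,-0.12]
    - [130,0,0,0,-0.12]
    - [130,0,0,0,-0.12]
    - [255,0,0,0,-0.011]
    - [255,0,0,0,0]
    - [255,0,0,0,0]
    - [255,0,0,0,0]
    - [255,0,0,0,0]
    - [255,0,0,0,0]
    - [255,0,0,0,0]

```text
time_s: 13.0
position: [0.5238, -0.029, 0.1137]
tcp_rot: [[-0.027, 1.0, -0.0], [1.0, 0.027, 0.0], [0.0, -0.0, -1.0]]
force: [0.1, -1.0, -0.5]
opening: 0.275
grasp_force: 30.0
```

send_rows:
  plan:
    - [255,0,0.003,0,0]
    - [255,0,0,0,0]
    - [255,0,0,0,0]

```text
time_s: 13.25
position: [0.5251, -0.0288, 0.1138]
tcp_rot: [[-0.028, 1.0, -0.004], [1.0, 0.028, 0.0], [0.0, -0.004, -1.0]]
force: [-3.9, -1.2, 5.3]
opening: 0.271
grasp_force: 30.0
```

send_rows:
  plan:
    - [255,0,-0.003,0,0]
    - [255,0,-0.003,0,0]
    - [255,0,0,0,0]
    - [255,0,0,0,0]

```text
time_s: 13.58
position: [0.5222, -0.0294, 0.1139]
tcp_rot: [[-0.027, 1.0, 0.003], [1.0, 0.027, -0.0], [-0.001, 0.003, -1.0]]
force: [1.4, 0.7, -1.6]
opening: 0.272
grasp_force: 30.0
```

send_rows:
  plan:
    - [255,0,0.003,0,0]
    - [255,0,0,0,0]
    - [255,0,0,0,0]

```text
time_s: 13.83
position: [0.5235, -0.0289, 0.1137]
tcp_rot: [[-0.028, 1.0, -0.001], [1.0, 0.028, 0.0], [0.0, -0.001, -1.0]]
force: [-0.9, -0.4, 0.8]
opening: 0.271
grasp_force: 30.0
```

send_rows:
  plan:
    - [255,0,0,-0.01,0]
    - [255,0,0,-0.016,0]
    - [255,0,0,-0.03,0]
    - [255,0,0,-0.03,0]
    - [255,0.0331,0.0124,0,0]
    - [255,0.0331,0.0124,0,0]
    - [255,0.0331,0.0124,0,0]
    - [255,0.0331,0.0124,0,0]
    - [255,0.0331,0.0124,0,0]
    - [255,0.0331,0.0124,0,0]
    - [255,0.0331,0.0124,0,0]
    - [255,0.0331,0.0124,0,0]
    - [255,0,0,0,0]
    - [255,0,0,0.03,0]
    - [255,0,0,0.03,0]
    - [255,0,0,0.03,0]
    - [255,0,0,0.022,0]
    - [255,0,0,0,0]
    - [255,0,0,0,0]

```text
time_s: 15.42
position: [0.6145, 0.238, 0.0868]
tcp_rot: [[-0.027, 1.0, -0.004], [1.0, 0.027, -0.001], [-0.001, -0.004, -1.0]]
force: [0.1, -0.1, -0.1]
opening: 0.272
grasp_force: 30.0
```

```bash
python3 - <<'E'
from h import *
st();plan((.6155,.2382,.0585),93,1)
im,W=cloud('scene');cv2.imwrite('pics/c1.png',cv2.resize(im[200:420,180:480],None,fx=2.5,fy=2.5))
E
```

```text
t 15.42 p [0.6145 0.238  0.0868] yaw 91.56 F [ 0.1 -0.1 -0.1] op 0.272 g 30.0 j [11. 43. 83.  0. 54. 10.]
1 [0.00019, 0.00101, 0.02833, -0.02509]
```

View pics/c1.png

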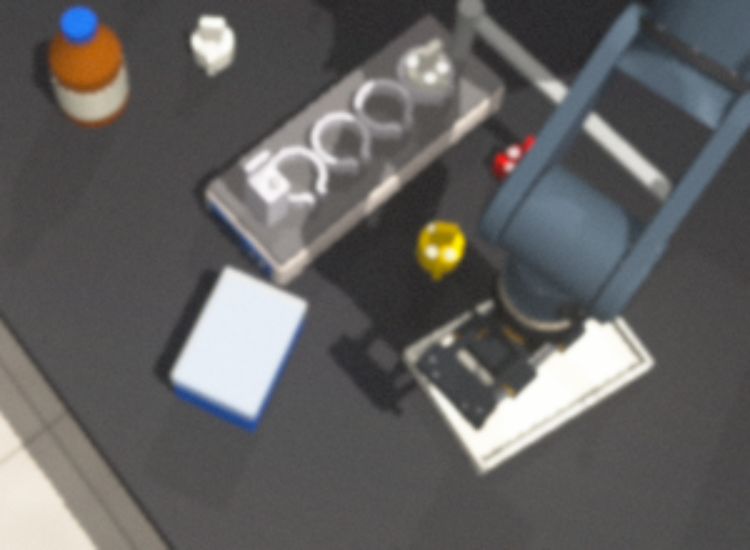

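send_rows:
  plan:
    - [255,0,0,0.015,0]
    - [255,0,0,0.01,0]
    - [255,0,0,0.0033,0]
    - [255,0,0,0,0]
    - [255,0,0,0,0]
    - [130,0,0,0,0]
    - [130,0,0,0,0]
    - [130,0,0,0,0]
    - [130,0,0,0,0]
    - [130,0,0,-0.02,0]
    - [130,0,0,-0.04,0]
    - [130,0,0,-0.04,0]
    - [130,0,0,-0.02,0]
    - [130,0,0,0,0]
    - [130,0,0,0,0]

```text
time_s: 16.72
position: [0.6166, 0.2387, 0.1815]
tcp_rot: [[-0.028, 1.0, 0.004], [1.0, 0.028, 0.001], [0.001, 0.004, -1.0]]
force: [-1.3, -1.2, -0.4]
opening: 0.487
grasp_force: 0.0
```

```bash
python3 - <<'E'
from h import *
st();plan((.4636,-.0314,.17),1.55,16)
E
```

```text
t 16.72 p [0.6166 0.2387 0.1815] yaw 91.58 F [-1.3 -1.2 -0.4] op 0.487 g 0.0 j [11. 36. 80. -0. 64. 10.]
16 [-0.02114, 0.00414, 0.00072, 0.09821]
```

send_rows:
  plan:
    - [110,-0.02114,0.00414,0.0007,0.0982]
    - [110,-0.02114,0.00414,0.0007,0.0982]
    - [110,-0.02114,0.00414,0.0007,0.0982]
    - [110,-0.02114,0.00414,0.0007,0.0982]
    - [110,-0.02114,0.00414,0.0007,0.0982]
    - [110,-0.02114,0.00414,0.0007,0.0982]
    - [110,-0.02114,0.00414,0.0007,0.0982]
    - [110,-0.02114,0.00414,0.0007,0.0982]
    - [110,-0.02114,0.00414,0.0007,0.0982]
    - [110,-0.02114,0.00414,0.0007,0.0982]
    - [110,-0.02114,0.00414,0.0007,0.0982]
    - [110,-0.02114,0.00414,0.0007,0.0982]
    - [110,-0.02114,0.00414,0.0007,0.0982]
    - [110,-0.02114,0.00414,0.0007,0.0982]
    - [110,-0.02114,0.00414,0.0007,0.0982]
    - [110,-0.02114,0.00414,0.0007,0.0982]
    - [110,0,0,0,0]
    - [110,0,0,0,0]
    - [110,0,0,0,0]

```text
time_s: 18.3
position: [0.4632, -0.0316, 0.1677]
tcp_rot: [[1.0, 0.028, 0.0], [0.028, -1.0, 0.0], [0.0, -0.0, -1.0]]
force: [-0.1, 0.4, 0.4]
opening: 0.569
grasp_force: 0.0
```

```bash
python3 - <<'E'
from h import *
st();plan((.4636,-.0314,.1137),1.55,3)
E
```

```text
t 18.3 p [ 0.4632 -0.0316  0.1677] yaw 1.61 F [-0.1  0.4  0.4] op 0.569 g 0.0 j [-18.  24. 109.   0.  47.  71.]
3 [0.00012, -8e-05, 0.01801, 0.00035]
```

send_rows:
  plan:
    - [110,0,0,0.018,0]
    - [110,0,0,0.018,0]
    - [110,0,0,0.018,0]
    - [110,0,0,0,0]
    - [255,0,0,0,0]
    - [255,0,0,0,0]
    - [255,0,0,0,0]
    - [255,0,0,0,0]
    - [255,0,0,0,0]
    - [255,0,0,0,0]
    - [255,0,0,0,0]
    - [255,0,0,0,0]
    - [255,0,0,0,0]
    - [255,0,0,0,0]

```text
time_s: 19.47
position: [0.4628, -0.0317, 0.1145]
tcp_rot: [[1.0, 0.027, 0.0], [0.027, -1.0, -0.0], [0.0, 0.0, -1.0]]
force: [-0.8, -0.3, 4.9]
opening: 0.113
grasp_force: 30.0
```

send_rows:
  plan:
    - [255,0,0,-0.01,0]
    - [255,0,0,-0.02,0]
    - [255,0,0,-0.035,0]
    - [255,0,0,-0.035,0]
    - [255,0.0096,-0.035,0,0]
    - [255,0.0096,-0.035,0,0]
    - [255,0.0096,-0.035,0,0]
    - [255,0.0096,-0.035,0,0]
    - [255,0.0096,-0.035,0,0]
    - [255,0.0096,-0.035,0,0]
    - [255,0.0096,-0.035,0,0]
    - [255,0.0096,-0.035,0,0]
    - [255,0,0,0,0]
    - [255,0,0,0.03,0]
    - [255,0,0,0.035,0]
    - [255,0,0,0.035,0]
    - [255,0,0,0.025,0]
    - [255,0,0,0,0]
    - [255,0,0,0,0]
    - [255,0,0,0,0]

```text
time_s: 21.13
position: [0.5327, 0.2503, 0.0902]
tcp_rot: [[1.0, 0.027, 0.002], [0.027, -1.0, 0.0], [0.002, -0.0, -1.0]]
force: [0.1, -0.4, -1.0]
opening: 0.114
grasp_force: 30.0
```

```bash
python3 - <<'E'
from h import *
st();plan((.5325,.2508,.0585),1.5,1)
im,W=cloud('scene')
for n in['top']:
    im,W=cloud(n)
    for k,a in dict(A=(.5965,-.2245,-42),B=(.588,-.3475,64),C=(.415,-.225,43)).items(): print(n,k,np.round(fitins(n,im,*a),4))
E
```

```text
t 21.13 p [0.5327 0.2503 0.0902] yaw 1.54 F [ 0.1 -0.4 -1. ] op 0.114 g 30.0 j [ 14.  39.  94.  -0.  47. 103.]
1 [-0.00023, -0.00046, 0.03174, 0.00067]
top A [  0.5977  -0.2243 -44.1176   3.5462]
top B [ 0.5924 -0.3482 65.5192  3.7701]
top C [ 0.4165 -0.2258 43.9789  3.1822]
```

send_rows:
  plan:
    - [255,0,0,0.015,0]
    - [255,0,0,0.01,0]
    - [255,0,0,0.006,0]
    - [255,0,0,0,0]
    - [255,0,0,0,0]
    - [130,0,0,0,0]
    - [130,0,0,0,0]
    - [130,0,0,0,0]
    - [130,0,0,0,0]
    - [130,0,0,0,0]
    - [130,0,0,-0.02,0]
    - [130,0,0,-0.04,0]
    - [130,0,0,-0.04,0]
    - [130,0,0,-0.04,0]
    - [130,0,0,0,0]
    - [130,0,0,0,0]

```text
time_s: 22.57
position: [0.5336, 0.2509, 0.2014]
tcp_rot: [[1.0, 0.027, 0.007], [0.027, -1.0, 0.002], [0.007, -0.002, -1.0]]
force: [-0.5, 0.1, -0.3]
opening: 0.49
grasp_force: 0.0
```

```bash
python3 - <<'E'
from h import *
st();plan((.415,-.226,.17),-46.7,18)
for n in('scene',):
    im,W=cloud(n)
    p=W[sel(W,(.45,.7,.17,.32),(.05,.1))];print(len(p))
    for c in ((.6155,.2382),(.5325,.2508)):
        q=p[np.hypot(p[:,0]-c[0],p[:,1]-c[1])<.035];print(len(q),q.mean(0) if len(q) else '',q[:,2].max() if len(q) else '')
E
```

```text
t 22.57 p [0.5336 0.2509 0.2014] yaw 1.56 F [-0.5  0.1 -0.3] op 0.49 g 0.0 j [ 14.  30.  90.  -0.  60. 103.]
18 [0.00356, 0.0279, 0.00174, 0.04679]
124
63 [0.61888773 0.23796408 0.06738419] 0.07630136335843285
61 [0.53563165 0.25010642 0.06822252] 0.07651966069891025
```

send_rows:
  plan:
    - [130,0.0036,0.0279,0,0.0468]
    - [130,0.0036,0.0279,0,0.0468]
    - [130,0.0036,0.0279,0,0.0468]
    - [130,0.0036,0.0279,0,0.0468]
    - [130,0.0036,0.0279,0,0.0468]
    - [130,0.0036,0.0279,0,0.0468]
    - [130,0.0036,0.0279,0,0.0468]
    - [130,0.0036,0.0279,0,0.0468]
    - [130,0.0036,0.0279,0,0.0468]
    - [130,0.0036,0.0279,0,0.0468]
    - [130,0.0036,0.0279,0,0.0468]
    - [130,0.0036,0.0279,0,0.0468]
    - [130,0.0036,0.0279,0,0.0468]
    - [130,0.0036,0.0279,0,0.0468]
    - [130,0.0036,0.0279,0,0.0468]
    - [130,0.0036,0.0279,0,0.0468]
    - [130,0.0036,0.0279,0,0.0468]
    - [130,0.0036,0.0279,0,0.0468]
    - [130,0,0,0,0]
    - [130,0,0,0,0]

```text
time_s: 24.28
position: [0.4122, -0.2269, 0.1966]
tcp_rot: [[0.683, -0.73, -0.003], [-0.73, -0.683, 0.003], [-0.004, 0.0, -1.0]]
force: [0.3, 0.4, 0.1]
opening: 0.49
grasp_force: 0.0
```

```bash
python3 - <<'E'
from h import *
st();plan((.415,-.226,.0537),-46.7,5)
im,W=cloud('scene')
for k,a in dict(A=(.5965,-.2245,-42),B=(.588,-.3475,64),C=(.415,-.225,43)).items(): print(k,np.round(fitdep('scene',W,*a),4))
E
```

```text
t 24.28 p [ 0.4122 -0.2269  0.1966] yaw -46.88 F [0.3 0.4 0.1] op 0.49 g 0.0 j [-42.  22. 106.   0.  52.  94.]
5 [0.00024, -0.00053, 0.02859, -0.00064]
A [  0.5953  -0.2255 -42.699   72.4516]
B [ 0.5893 -0.349  65.7966 85.3055]
C [  0.4142  -0.2266  44.1889 126.6608]
```

send_rows:
  plan:
    - [130,0.0002,-0.0005,0.0285,0]
    - [130,0.0002,-0.0005,0.0285,0]
    - [130,0.0002,-0.0005,0.0285,0]
    - [130,0.0002,-0.0005,0.0285,0]
    - [130,0.0002,-0.0005,0.0285,0]
    - [130,0,0,0,0]
    - [130,0,0,0,0]
    - [255,0,0,0,0]
    - [255,0,0,0,0]
    - [255,0,0,0,0]
    - [255,0,0,0,0]
    - [255,0,0,0,0]
    - [255,0,0,0,0]
    - [255,0,0,0,0]
    - [130,0,0,0,0]
    - [130,0,0,0,0]
    - [130,0,0,0,0]
    - [130,0,0,0,0]
    - [130,0,0,0,0]

```text
time_s: 25.92
position: [0.4162, -0.2258, 0.0556]
tcp_rot: [[0.686, -0.728, -0.0], [-0.728, -0.686, 0.0], [-0.0, 0.0, -1.0]]
force: [-0.0, -0.4, -0.6]
opening: 0.476
grasp_force: 0.0
```

send_rows:
  plan:
    - [130,0,0,0,-0.1208]
    - [130,0,0,0,-0.1208]
    - [130,0,0,0,-0.1208]
    - [130,0,0,0,-0.1208]
    - [130,0,0,0,-0.1208]
    - [130,0,0,0,-0.1208]
    - [130,0,0,0,-0.1208]
    - [130,0,0,0,-0.1208]
    - [130,0,0,0,-0.1208]
    - [130,0,0,0,-0.1208]
    - [130,0,0,0,-0.1208]
    - [130,0,0,0,-0.1208]
    - [130,0,0,0,-0.1208]
    - [130,0,0,0,0]

```text
time_s: 27.08
position: [0.4162, -0.2257, 0.0556]
tcp_rot: [[0.727, 0.687, -0.0], [0.687, -0.727, 0.0], [-0.0, -0.001, -1.0]]
force: [0.3, 0.3, 0.5]
opening: 0.491
grasp_force: 0.0
```

send_rows:
  plan:
    - [255,0,0,0,0]
    - [255,0,0,0,0]
    - [255,0,0,0,0]
    - [255,0,0,0,0]
    - [255,0,0,0,0]
    - [255,0,0,0,0]
    - [255,0,0,0,0]
    - [255,0,0,0,0]
    - [255,0,0,0,0]

```text
time_s: 27.83
position: [0.4163, -0.2258, 0.0556]
tcp_rot: [[0.728, 0.685, -0.0], [0.685, -0.728, 0.0], [-0.0, -0.0, -1.0]]
force: [0.3, -0.1, -2.0]
opening: 0.114
grasp_force: 30.0
```

```bash
python3 - <<'E'
from h import *
st();p=read_state()['position']
plan((.5236,-.0298,.17),1.55,14,((p[0],p[1],.17),np.degrees(yaw())))
E
```

```text
t 27.83 p [ 0.4163 -0.2258  0.0556] yaw 43.25 F [ 0.3 -0.1 -2. ] op 0.114 g 30.0 j [-42.  37. 112.   0.  31.   5.]
14 [0.01296, -0.00991, -0.0, 0.05199]
```

send_rows:
  plan:
    - [255,0,0,-0.0286,0]
    - [255,0,0,-0.0286,0]
    - [255,0,0,-0.0286,0]
    - [255,0,0,-0.0286,0]
    - [255,0.013,-0.0099,0,0.052]
    - [255,0.013,-0.0099,0,0.052]
    - [255,0.013,-0.0099,0,0.052]
    - [255,0.013,-0.0099,0,0.052]
    - [255,0.013,-0.0099,0,0.052]
    - [255,0.013,-0.0099,0,0.052]
    - [255,0.013,-0.0099,0,0.052]
    - [255,0.013,-0.0099,0,0.052]
    - [255,0.013,-0.0099,0,0.052]
    - [255,0.013,-0.0099,0,0.052]
    - [255,0.013,-0.0099,0,0.052]
    - [255,0.013,-0.0099,0,0.052]
    - [255,0.013,-0.0099,0,0.052]
    - [255,0.013,-0.0099,0,0.052]

```text
time_s: 29.33
position: [0.524, -0.0288, 0.1699]
tcp_rot: [[1.0, 0.025, -0.001], [0.025, -1.0, 0.0], [-0.001, -0.0, -1.0]]
force: [0.0, -0.7, -1.8]
opening: 0.112
grasp_force: 30.0
```

send_rows:
  plan:
    - [255,0,0,0,0]
    - [255,0,0,0,0]
    - [255,0,0,0,0]

```text
time_s: 29.58
position: [0.5231, -0.0299, 0.1698]
tcp_rot: [[1.0, 0.028, -0.002], [0.028, -1.0, 0.0], [-0.002, -0.0, -1.0]]
force: [0.3, 0.1, -2.1]
opening: 0.11
grasp_force: 30.0
```

```bash
python3 - <<'E'
from h import *
st()
plan((.5236,-.0298,.14),1.55,2)
E
```

```text
t 29.58 p [ 0.5231 -0.0299  0.1698] yaw 1.61 F [ 0.3  0.1 -2.1] op 0.11 g 30.0 j [-15.  28. 100.  -0.  52.  73.]
2 [0.00024, -2e-05, 0.01489, 0.00056]
```

send_rows:
  plan:
    - [255,0.0002,0,0.015,0]
    - [255,0.0002,0,0.015,0]
    - [255,0,0,0,0]
    - [255,0,0,0,0]
    - [255,0,0,0,0]

```text
time_s: 30.0
position: [0.5244, -0.0303, 0.1405]
tcp_rot: [[1.0, 0.027, 0.0], [0.027, -1.0, -0.0], [0.0, 0.0, -1.0]]
force: [-0.4, -0.3, -1.0]
opening: 0.105
grasp_force: 30.0
```

```bash
python3 - <<'E'
from h import *
st()
plan((.5236,-.0298,.13),1.55,2)
E
```

```text
t 30.0 p [ 0.5244 -0.0303  0.1405] yaw 1.52 F [-0.4 -0.3 -1. ] op 0.105 g 30.0 j [-16.  31. 102.  -0.  48.  73.]
2 [-0.00041, -0.00025, 0.00527, -0.00023]
```

send_rows:
  plan:
    - [255,-0.0004,-0.0002,0.003,0]
    - [255,-0.0004,-0.0002,0.004,0]
    - [255,0,0,0.003,0]
    - [255,0,0,0.003,0]
    - [255,0,0,0.002,0]
    - [255,0,0,0,0]

```text
time_s: 30.5
position: [0.5235, -0.0293, 0.1246]
tcp_rot: [[1.0, 0.027, -0.001], [0.027, -1.0, 0.0], [-0.001, -0.0, -1.0]]
force: [0.1, -0.4, -1.2]
opening: 0.111
grasp_force: 30.0
```

```bash
python3 - <<'E'
from h import *
st();print(read_state()['moment'])
E
```

```text
t 30.5 p [ 0.5235 -0.0293  0.1246] yaw 1.56 F [ 0.1 -0.4 -1.2] op 0.111 g 30.0 j [-15.  32. 102.  -0.  46.  73.]
[ 0.0325199   0.00893761 -0.00544621]
```

send_rows:
  plan:
    - [255,0,0,0.004,0]
    - [255,0,0,0.004,0]
    - [255,0,0,0.002,0]
    - [255,0,0,0,0]
    - [255,0,0,0,0]

```text
time_s: 30.92
position: [0.5237, -0.0293, 0.1155]
tcp_rot: [[1.0, 0.027, -0.0], [0.027, -1.0, 0.0], [-0.0, -0.0, -1.0]]
force: [-2.4, 0.3, 3.8]
opening: 0.114
grasp_force: 30.0
```

```bash
python3 - <<'E'
from h import *
st();plan((.591,-.3485,.18),-24.5,16,((.5236,-.0298,.18),1.55))
E
```

```text
t 30.92 p [ 0.5237 -0.0293  0.1155] yaw 1.56 F [-2.4  0.3  3.8] op 0.114 g 30.0 j [-15.  33. 103.   0.  44.  73.]
16 [0.00789, 0.01896, -0.0, 0.02842]
```

send_rows:
  plan:
    - [130,0,0,0,0]
    - [130,0,0,0,0]
    - [130,0,0,0,0]
    - [130,0,0,0,0]
    - [130,0,0,0,0]
    - [130,0,0,0,0]
    - [130,0,0,0,0]
    - [130,0,0,-0.02,0]
    - [130,0,0,-0.025,0]
    - [130,0,0,-0.025,0]

```text
time_s: 31.75
position: [0.5231, -0.0293, 0.1853]
tcp_rot: [[1.0, 0.027, -0.002], [0.027, -1.0, 0.001], [-0.002, -0.001, -1.0]]
force: [0.2, 1.6, 0.3]
opening: 0.486
grasp_force: 0.0
```

send_rows:
  plan:
    - [130,0.0079,0.019,0,0.0284]
    - [130,0.0079,0.019,0,0.0284]
    - [130,0.0079,0.019,0,0.0284]
    - [130,0.0079,0.019,0,0.0284]
    - [130,0.0079,0.019,0,0.0284]
    - [130,0.0079,0.019,0,0.0284]
    - [130,0.0079,0.019,0,0.0284]
    - [130,0.0079,0.019,0,0.0284]
    - [130,0.0079,0.019,0,0.0284]
    - [130,0.0079,0.019,0,0.0284]
    - [130,0.0079,0.019,0,0.0284]
    - [130,0.0079,0.019,0,0.0284]
    - [130,0.0079,0.019,0,0.0284]
    - [130,0.0079,0.019,0,0.0284]
    - [130,0.0079,0.019,0,0.0284]
    - [130,0.0079,0.019,0,0.0284]
    - [130,0,0,0,0]
    - [130,0,0,0,0]
    - [130,0,0,0,0]

```text
time_s: 33.33
position: [0.5908, -0.3478, 0.1847]
tcp_rot: [[0.91, -0.414, -0.001], [-0.414, -0.91, 0.002], [-0.002, -0.001, -1.0]]
force: [0.2, 0.3, -0.6]
opening: 0.491
grasp_force: 0.0
```

```bash
python3 - <<'E'
from h import *
st();plan((.591,-.3485,.0546),-24.5,5)
im,W=cloud('scene')
for k,a in dict(A=(.5965,-.2245,-42),B=(.588,-.3475,64)).items(): print(k,np.round(fitdep('scene',W,*a),4))
c=(.5236,-.0298)
p=W[sel(W,(c[0]-.03,c[0]+.03,-.06,0),(.115,.16))];print('seated top',len(p),p.mean(0),p[:,2].max())
E
```

```text
t 33.33 p [ 0.5908 -0.3478  0.1847] yaw -24.47 F [ 0.2  0.3 -0.6] op 0.491 g 0.0 j [-40.  38.  75.   0.  67.  75.]
5 [9e-05, 0.0001, 0.02602, 0.00012]
A [  0.5953  -0.2258 -41.4749  83.2042]
B [  0.5893  -0.349   64.5328 306.2462]
seated top 48 [ 0.52665029 -0.02827688  0.12600144] 0.13442955206230933
```

send_rows:
  plan:
    - [130,0,0,0.026,0]
    - [130,0,0,0.026,0]
    - [130,0,0,0.026,0]
    - [130,0,0,0.026,0]
    - [130,0,0,0.026,0]
    - [130,0,0,0,0]
    - [130,0,0,0,0]
    - [255,0,0,0,0]
    - [255,0,0,0,0]
    - [255,0,0,0,0]
    - [255,0,0,0,0]
    - [255,0,0,0,0]
    - [255,0,0,0,0]
    - [255,0,0,0,0]
    - [130,0,0,0,0]
    - [130,0,0,0,0]
    - [130,0,0,0,0]
    - [130,0,0,0,0]
    - [130,0,0,0,0]

```text
time_s: 34.97
position: [0.591, -0.3486, 0.0547]
tcp_rot: [[0.91, -0.415, -0.001], [-0.415, -0.91, 0.0], [-0.001, -0.0, -1.0]]
force: [0.3, 0.1, 1.2]
opening: 0.474
grasp_force: 0.0
```

send_rows:
  plan:
    - [130,0,0,0,-0.1208]
    - [130,0,0,0,-0.1208]
    - [130,0,0,0,-0.1208]
    - [130,0,0,0,-0.1208]
    - [130,0,0,0,-0.1208]
    - [130,0,0,0,-0.1208]
    - [130,0,0,0,-0.1208]
    - [130,0,0,0,-0.1208]
    - [130,0,0,0,-0.1208]
    - [130,0,0,0,-0.1208]
    - [130,0,0,0,-0.1208]
    - [130,0,0,0,-0.1208]
    - [130,0,0,0,-0.1208]
    - [130,0,0,0,0]

```text
time_s: 36.13
position: [0.591, -0.3487, 0.0548]
tcp_rot: [[0.413, 0.911, -0.001], [0.911, -0.413, 0.0], [0.0, -0.001, -1.0]]
force: [0.5, -0.0, -0.4]
opening: 0.49
grasp_force: 0.0
```

send_rows:
  plan:
    - [255,0,0,0,0]
    - [255,0,0,0,0]
    - [255,0,0,0,0]
    - [255,0,0,0,0]
    - [255,0,0,0,0]
    - [255,0,0,0,0]
    - [255,0,0,0,0]
    - [255,0,0,0,0]
    - [255,0,0,0,0]

```text
time_s: 36.88
position: [0.5911, -0.3486, 0.0549]
tcp_rot: [[0.415, 0.91, -0.0], [0.91, -0.415, 0.0], [0.0, -0.0, -1.0]]
force: [0.5, -0.3, -1.5]
opening: 0.114
grasp_force: 30.0
```

```bash
python3 - <<'E'
from h import *
st();p=read_state()['position']
plan((.5836,-.0282,.17),1.55,14,((p[0],p[1],.17),np.degrees(yaw())))
plan((.6436,-.0266,.17),1.55,14,((p[0],p[1],.17),np.degrees(yaw())))
E
```

```text
t 36.88 p [ 0.5911 -0.3486  0.0549] yaw 65.49 F [ 0.5 -0.3 -1.5] op 0.114 g 30.0 j [-40.  47.  80.   0.  53. -15.]
14 [0.01365, -0.01989, -0.0, 0.07971]
14 [0.01738, -0.01734, -0.0, 0.07971]
```

send_rows:
  plan:
    - [255,0,0,-0.0288,0]
    - [255,0,0,-0.0288,0]
    - [255,0,0,-0.0288,0]
    - [255,0,0,-0.0288,0]
    - [255,0.01365,-0.0199,0,0.0797]
    - [255,0.01365,-0.0199,0,0.0797]
    - [255,0.01365,-0.0199,0,0.0797]
    - [255,0.01365,-0.0199,0,0.0797]
    - [255,0.01365,-0.0199,0,0.0797]
    - [255,0.01365,-0.0199,0,0.0797]
    - [255,0.01365,-0.0199,0,0.0797]
    - [255,0.01365,-0.0199,0,0.0797]
    - [255,0.01365,-0.0199,0,0.0797]
    - [255,0.01365,-0.0199,0,0.0797]
    - [255,0.01365,-0.0199,0,0.0797]
    - [255,0.01365,-0.0199,0,0.0797]
    - [255,0.01365,-0.0199,0,0.0797]
    - [255,0.01365,-0.0199,0,0.0797]
    - [255,0,0,0,0]

```text
time_s: 38.47
position: [0.5853, -0.0245, 0.1706]
tcp_rot: [[1.0, 0.028, 0.003], [0.028, -1.0, 0.001], [0.003, -0.001, -1.0]]
force: [0.3, -0.4, -1.5]
opening: 0.112
grasp_force: 30.0
```

send_rows:
  plan:
    - [255,0,0,0.015,0]
    - [255,0,0,0.014,0]
    - [255,0,0,0,0]
    - [255,0,0,0,0]
    - [255,0,0,0,0]

```text
time_s: 38.88
position: [0.5838, -0.0287, 0.1418]
tcp_rot: [[1.0, 0.027, 0.001], [0.027, -1.0, -0.0], [0.001, 0.0, -1.0]]
force: [0.2, -1.0, -0.9]
opening: 0.111
grasp_force: 30.0
```

```bash
python3 - <<'E'
from h import *
st()
plan((.5836,-.0280,.13),1.55,2)
E
```

```text
t 38.88 p [ 0.5838 -0.0287  0.1418] yaw 1.56 F [ 0.2 -1.  -0.9] op 0.111 g 30.0 j [-14.  34.  93.  -0.  53.  75.]
2 [-9e-05, -0.00033, 0.0059, 4e-05]
```

send_rows:
  plan:
    - [255,-0.0001,-0.0003,0.004,0]
    - [255,-0.0001,-0.0003,0.004,0]
    - [255,0,0,0.004,0]
    - [255,0,0,0.003,0]
    - [255,0,0,0.003,0]
    - [255,0,0,0,0]
    - [255,0,0,0,0]

```text
time_s: 39.47
position: [0.5832, -0.0276, 0.123]
tcp_rot: [[1.0, 0.027, -0.001], [0.027, -1.0, 0.0], [-0.001, -0.0, -1.0]]
force: [-0.3, 0.1, -1.7]
opening: 0.114
grasp_force: 30.0
```

```bash
python3 - <<'E'
from h import *
st();print(read_state()['moment'])
E
```

```text
t 39.47 p [ 0.5832 -0.0276  0.123 ] yaw 1.57 F [-0.3  0.1 -1.7] op 0.114 g 30.0 j [-14.  36.  94.   0.  51.  75.]
[ 0.05349427 -0.03116437 -0.00828825]
```

send_rows:
  plan:
    - [255,0,0,0.004,0]
    - [255,0,0,0.004,0]
    - [255,0,0,0.0015,0]
    - [255,0,0,0,0]
    - [255,0,0,0,0]

```text
time_s: 39.88
position: [0.5837, -0.0275, 0.1146]
tcp_rot: [[1.0, 0.027, 0.001], [0.027, -1.0, -0.0], [0.001, 0.0, -1.0]]
force: [-1.0, 0.3, 5.9]
opening: 0.113
grasp_force: 30.0
```

send_rows:
  plan:
    - [130,0,0,0,0]
    - [130,0,0,0,0]
    - [130,0,0,0,0]
    - [130,0,0,0,0]
    - [130,0,0,0,0]
    - [130,0,0,0,0]
    - [130,0,0,0,0]
    - [130,0,0,-0.02,0]
    - [130,0,0,-0.025,0]
    - [130,0,0,-0.025,0]
    - [130,0,0,0,0]
    - [130,0,0,0,0]
    - [130,0,0,0,0]

```text
time_s: 40.97
position: [0.5828, -0.0275, 0.1834]
tcp_rot: [[1.0, 0.027, -0.001], [0.027, -1.0, 0.0], [-0.001, -0.0, -1.0]]
force: [-0.4, 0.4, -0.8]
opening: 0.49
grasp_force: 0.0
```

```bash
python3 - <<'E'
from h import *
st()
im,W=cloud('top');print(np.round(fitins('top',im,.5965,-.225,-43),4),np.round(fitdep('top',W,.5965,-.225,-43),4))
im,W=cloud('scene');print(np.round(fitdep('scene',W,.5965,-.225,-43),4))
for c in((.5236,-.0298),(.5836,-.0282)):
    p=W[sel(W,(c[0]-.025,c[0]+.025,-.06,0),(.115,.16))];print('seated top',len(p),p.mean(0),p[:,2].max())
plan((.5965,-.225,.18),-43.3,12)
E
```

```text
t 40.97 p [ 0.5828 -0.0275  0.1834] yaw 1.56 F [-0.4  0.4 -0.8] op 0.49 g 0.0 j [-14.  31.  91.   0.  58.  75.]
[  0.5973  -0.2255 -40.0301   4.6808] [  0.5966  -0.2247 -43.616   39.7987]
[  0.5952  -0.2257 -40.4925 140.2579]<stdin>:6: RuntimeWarning: Mean of empty slice.
  ret = um.true_divide(
Traceback (most recent call last):
ValueError: zero-size array to reduction operation maximum which has no identity
```

```bash
python3 - <<'E'
from h import *
plan((.5965,-.225,.18),-43.3,12)
E
```

```text
12 [0.00665, 0.01558, 0.00021, 0.06525]
```

send_rows:
  plan:
    - [130,0.00665,0.0156,0,0.0652]
    - [130,0.00665,0.0156,0,0.0652]
    - [130,0.00665,0.0156,0,0.0652]
    - [130,0.00665,0.0156,0,0.0652]
    - [130,0.00665,0.0156,0,0.0652]
    - [130,0.00665,0.0156,0,0.0652]
    - [130,0.00665,0.0156,0,0.0652]
    - [130,0.00665,0.0156,0,0.0652]
    - [130,0.00665,0.0156,0,0.0652]
    - [130,0.00665,0.0156,0,0.0652]
    - [130,0.00665,0.0156,0,0.0652]
    - [130,0.00665,0.0156,0,0.0652]
    - [130,0,0,0,0]
    - [130,0,0,0,0]
    - [130,0,0,0,0]

```text
time_s: 42.32
position: [0.5971, -0.2246, 0.1828]
tcp_rot: [[0.729, -0.685, -0.002], [-0.685, -0.729, 0.002], [-0.002, -0.0, -1.0]]
force: [0.3, -0.1, -0.0]
opening: 0.492
grasp_force: 0.0
```

```bash
python3 - <<'E'
from h import *
st();plan((.5965,-.225,.056),-43.3,5)
plan((.53,-.22,.061),-43.3,3,((.5965,-.225,.061),-43.3))
im,W=cloud('scene')
for c in((.5236,-.0298),(.5836,-.0282)):
    p=W[sel(W,(c[0]-.025,c[0]+.025,-.06,0),(.115,.16))];print('seated top',len(p),p.mean(0),p[:,2].max())
E
```

```text
t 42.32 p [ 0.5971 -0.2246  0.1828] yaw -43.21 F [ 0.3 -0.1 -0. ] op 0.492 g 0.0 j [-31.  35.  83.   0.  62. 103.]
5 [-4e-05, 0.00013, 0.02536, 0.0003]
3 [-0.01728, 0.01399, -0.0, -0.0]
seated top 50 [ 0.52639804 -0.02835219  0.12525096] 0.1318266729877704
seated top 54 [ 0.58492704 -0.02715451  0.12536975] 0.1332024771136715
```

send_rows:
  plan:
    - [130,0,0.0001,0.0253,0]
    - [130,0,0.0001,0.0253,0]
    - [130,0,0.0001,0.0253,0]
    - [130,0,0,0.0253,0]
    - [130,0,0,0.0253,0]
    - [130,0,0,0,0]
    - [130,0,0,0,0]
    - [255,0,0,0,0]
    - [255,0,0,0,0]
    - [255,0,0,0,0]
    - [255,0,0,0,0]
    - [255,0,0,0,0]
    - [255,0,0,0,0]
    - [255,0,0,0,0]
    - [255,0,0,0,0]
    - [255,0,0,0,0]

```text
time_s: 43.7
position: [0.5975, -0.2259, 0.0579]
tcp_rot: [[0.728, -0.685, 0.0], [-0.685, -0.728, -0.0], [0.001, -0.0, -1.0]]
force: [0.2, 0.3, 4.5]
opening: 0.108
grasp_force: 30.0
```

send_rows:
  plan:
    - [255,0,0,-0.006,0]
    - [255,0,0,0,0]
    - [255,-0.0173,0.014,0,0]
    - [255,-0.0173,0.014,0,0]
    - [255,-0.0173,0.014,0,0]
    - [255,0,0,0,0]
    - [255,0,0,0.003,0]
    - [255,0,0,0.003,0]
    - [255,0,0,0,0]
    - [255,0,0,0,0]
    - [130,0,0,0,0]
    - [130,0,0,0,0]
    - [130,0,0,0,0]
    - [130,0,0,0,0]
    - [130,0,0,0,0]
    - [130,0,0,0,0]
    - [130,0,0,0,0]

```text
time_s: 45.12
position: [0.5308, -0.2207, 0.0573]
tcp_rot: [[0.728, -0.685, 0.0], [-0.685, -0.728, 0.0], [-0.0, -0.0, -1.0]]
force: [0.3, 0.1, 0.6]
opening: 0.474
grasp_force: 0.0
```

send_rows:
  plan:
    - [130,0,0,0,-0.1208]
    - [130,0,0,0,-0.1208]
    - [130,0,0,0,-0.1208]
    - [130,0,0,0,-0.1208]
    - [130,0,0,0,-0.1208]
    - [130,0,0,0,-0.1208]
    - [130,0,0,0,-0.1208]
    - [130,0,0,0,-0.1208]
    - [130,0,0,0,-0.1208]
    - [130,0,0,0,-0.1208]
    - [130,0,0,0,-0.1208]
    - [130,0,0,0,-0.1208]
    - [130,0,0,0,-0.1208]
    - [130,0,0,0,0]

```text
time_s: 46.28
position: [0.5307, -0.2207, 0.0573]
tcp_rot: [[0.684, 0.729, -0.0], [0.729, -0.684, 0.0], [-0.0, -0.0, -1.0]]
force: [0.9, -0.3, 0.9]
opening: 0.49
grasp_force: 0.0
```

send_rows:
  plan:
    - [255,0,0,0,0]
    - [255,0,0,0,0]
    - [255,0,0,0,0]
    - [255,0,0,0,0]
    - [255,0,0,0,0]
    - [255,0,0,0,0]
    - [255,0,0,0,0]
    - [130,0,0,0,0]
    - [130,0,0,0,0]
    - [130,0,0,0,0]
    - [130,0,0,0,0]
    - [130,0,0,0,0]

```text
time_s: 47.28
position: [0.5309, -0.2208, 0.0574]
tcp_rot: [[0.686, 0.728, 0.0], [0.728, -0.686, -0.0], [0.0, 0.0, -1.0]]
force: [0.1, -0.3, -0.9]
opening: 0.484
grasp_force: 0.0
```

send_rows:
  plan:
    - [130,0,0,0,0.1208]
    - [130,0,0,0,0.1208]
    - [130,0,0,0,0.1208]
    - [130,0,0,0,0.1208]
    - [130,0,0,0,0.1208]
    - [130,0,0,0,0.1208]
    - [130,0,0,0,0.1208]
    - [130,0,0,0,0.1208]
    - [130,0,0,0,0.1208]
    - [130,0,0,0,0.1208]
    - [130,0,0,0,0.1208]
    - [130,0,0,0,0.1208]
    - [130,0,0,0,0.1208]
    - [130,0,0,0,0]

```text
time_s: 48.45
position: [0.5308, -0.2208, 0.0574]
tcp_rot: [[0.727, -0.687, 0.0], [-0.687, -0.727, -0.0], [0.0, -0.0, -1.0]]
force: [0.0, -0.1, -0.1]
opening: 0.492
grasp_force: 0.0
```

send_rows:
  plan:
    - [255,0,0,0,0]
    - [255,0,0,0,0]
    - [255,0,0,0,0]
    - [255,0,0,0,0]
    - [255,0,0,0,0]
    - [255,0,0,0,0]
    - [255,0,0,0,0]
    - [255,0,0,0,0]
    - [255,0,0,0,0]

```text
time_s: 49.2
position: [0.5308, -0.2207, 0.0573]
tcp_rot: [[0.728, -0.685, -0.0], [-0.685, -0.728, 0.0], [-0.0, -0.0, -1.0]]
force: [0.0, 0.0, -0.6]
opening: 0.114
grasp_force: 30.0
```

```bash
python3 - <<'E'
from h import *
st();p=read_state()['position']
plan((.6436,-.0266,.17),1.55,12,((p[0],p[1],.17),np.degrees(yaw())))
E
```

```text
t 49.2 p [ 0.5308 -0.2207  0.0573] yaw -43.26 F [ 0.   0.  -0.6] op 0.114 g 30.0 j [-34.  41.  97.   0.  42. 100.]
12 [0.00249, -0.01903, -0.0, -0.06517]
```

send_rows:
  plan:
    - [255,0,0,-0.034,0]
    - [255,0,0,-0.034,0]
    - [255,0,0,-0.034,0]
    - [255,0,0,-0.034,0]
    - [255,0.0025,-0.019,0,-0.0652]
    - [255,0.0025,-0.019,0,-0.0652]
    - [255,0.0025,-0.019,0,-0.0652]
    - [255,0.0025,-0.019,0,-0.0652]
    - [255,0.0025,-0.019,0,-0.0652]
    - [255,0.0025,-0.019,0,-0.0652]
    - [255,0.0025,-0.019,0,-0.0652]
    - [255,0.0025,-0.019,0,-0.0652]
    - [255,0.0025,-0.019,0,-0.0652]
    - [255,0.0025,-0.019,0,-0.0652]
    - [255,0.0025,-0.019,0,-0.0652]
    - [255,0.0025,-0.019,0,-0.0652]
    - [255,0,0,0,0]
    - [255,0,0,0,0]
    - [255,0,0,0,0]

```text
time_s: 50.78
position: [0.6433, -0.0273, 0.1931]
tcp_rot: [[1.0, 0.027, -0.001], [0.027, -1.0, -0.0], [-0.001, 0.0, -1.0]]
force: [0.3, -0.3, -0.1]
opening: 0.116
grasp_force: 30.0
```

send_rows:
  plan:
    - [255,0,0,0.025,0]
    - [255,0,0,0.025,0]
    - [255,0,0,0,0]
    - [255,0,0,0,0]
    - [255,0,0,0,0]

```text
time_s: 51.2
position: [0.6442, -0.0279, 0.1442]
tcp_rot: [[1.0, 0.026, 0.001], [0.026, -1.0, -0.0], [0.001, 0.0, -1.0]]
force: [-0.2, 0.5, -0.2]
opening: 0.115
grasp_force: 30.0
```

```bash
python3 - <<'E'
from h import *
st()
plan((.6436,-.0264,.132),1.55,2)
E
```

```text
t 51.2 p [ 0.6442 -0.0279  0.1442] yaw 1.49 F [-0.2  0.5 -0.2] op 0.115 g 30.0 j [-12.  38.  84.  -0.  58.  76.]
2 [-0.00029, -0.00077, 0.00609, -0.0005]
```

send_rows:
  plan:
    - [255,-0.0003,-0.0007,0.004,0]
    - [255,-0.0003,-0.0007,0.004,0]
    - [255,0,0,0.004,0]
    - [255,0,0,0.004,0]
    - [255,0,0,0.003,0]
    - [255,0,0,0,0]
    - [255,0,0,0,0]

```text
time_s: 51.78
position: [0.6431, -0.0256, 0.1241]
tcp_rot: [[1.0, 0.027, 0.0], [0.027, -1.0, -0.0], [0.0, 0.0, -1.0]]
force: [0.1, -0.5, -1.4]
opening: 0.112
grasp_force: 30.0
```

```bash
python3 - <<'E'
from h import *
st();print(read_state()['moment'])
E
```

```text
t 51.78 p [ 0.6431 -0.0256  0.1241] yaw 1.57 F [ 0.1 -0.5 -1.4] op 0.112 g 30.0 j [-12.  39.  85.  -0.  56.  76.]
[-0.04490449 -0.06727245 -0.01620603]
```

send_rows:
  plan:
    - [255,0,0,0.004,0]
    - [255,0,0,0.003,0]
    - [255,0,0,0.0015,0]
    - [255,0,0,0,0]
    - [255,0,0,0,0]

```text
time_s: 52.2
position: [0.6432, -0.0256, 0.1172]
tcp_rot: [[1.0, 0.027, 0.001], [0.027, -1.0, -0.0], [0.001, 0.0, -1.0]]
force: [-1.3, -0.3, 6.9]
opening: 0.115
grasp_force: 30.0
```

send_rows:
  plan:
    - [130,0,0,0,0]
    - [130,0,0,0,0]
    - [130,0,0,0,0]
    - [130,0,0,0,0]
    - [130,0,0,0,0]
    - [130,0,0,0,0]
    - [130,0,0,0,0]
    - [130,0,0,-0.02,0]
    - [130,0,0,-0.03,0]
    - [130,0,0,-0.04,0]
    - [130,0,0,-0.04,0]
    - [130,0,0,0,0]
    - [130,0,0,0,0]

```text
time_s: 53.28
position: [0.6449, -0.0259, 0.2495]
tcp_rot: [[1.0, 0.027, 0.007], [0.027, -1.0, -0.002], [0.007, 0.002, -1.0]]
force: [0.2, 0.0, -1.6]
opening: 0.489
grasp_force: 0.0
```

```bash
python3 - <<'E'
from h import *
st()
# knob cage pose: bar angle 91.1 deg world, hinge
a=np.radians(91.1);h=np.array([.4116,-.0328]);k=h+.27*np.array([np.cos(a),np.sin(a)]);print(k)
plan((k[0],k[1],.24),91.1,18)
for n in('top','scene'):
    im,W=cloud(n)
    p=W[sel(W,(.3,.46,.1,.32),(.16,.2))];print(n,'knob',p.mean(0),p[:,2].max(),len(p))
    p=W[sel(W,(.3,.46,-.1,.3),(.136,.154))];l=cv2.fitLine(p[:,:2].astype(np.float32),cv2.DIST_HUBER,0,.001,.001).ravel();print('bar',np.degrees(np.arctan2(l[1],l[0])),l[2:])
    if n=='scene':cv2.imwrite('pics/d1.png',cv2.resize(im[180:400,180:480],None,fx=2.5,fy=2.5))
E
```

```text
t 53.28 p [ 0.6449 -0.0259  0.2495] yaw 1.57 F [ 0.2  0.  -1.6] op 0.489 g 0.0 j [-12.  31.  79.   0.  70.  76.]
[0.40641669 0.23715024]
18 [0.00063, -0.02187, 0.00053, -0.08681]<stdin>:8: RuntimeWarning: Mean of empty slice.
  ret = um.true_divide(
Traceback (most recent call last):
ValueError: zero-size array to reduction operation maximum which has no identity
```

```bash
python3 - <<'E'
from h import *
im,W=cloud('scene')
p=W[sel(W,(.3,.46,.1,.32),(.155,.2))];print('knob',len(p),p.mean(0) if len(p) else '')
p=W[sel(W,(.3,.46,-.1,.3),(.136,.154))]
if len(p): l=cv2.fitLine(p[:,:2].astype(np.float32),cv2.DIST_HUBER,0,.001,.001).ravel();print('bar',np.degrees(np.arctan2(l[1],l[0])),l[2:],p[:,1].max())
cv2.imwrite('pics/d1.png',cv2.resize(im[180:400,180:480],None,fx=2.5,fy=2.5))
E
```

```text
knob 88 [0.41027984 0.23622105 0.17490934]
bar -89.14866 [0.41168335 0.12039221] 0.24822062502572728
```

View pics/d1.png

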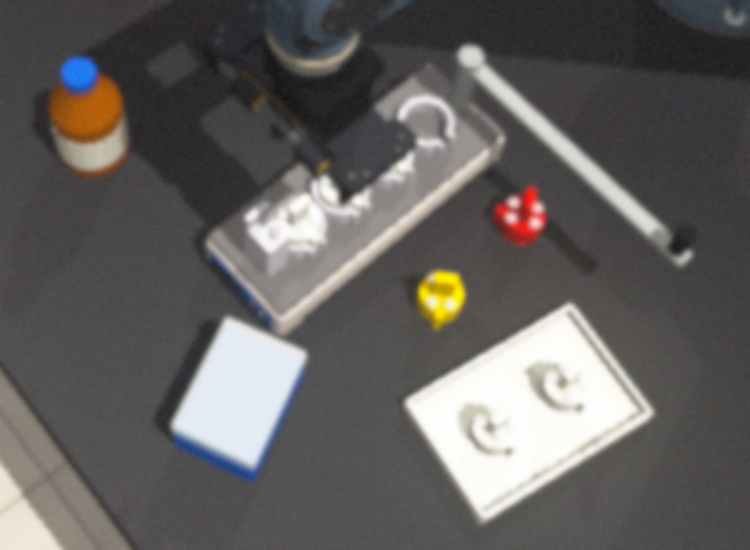

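send_rows:
  plan:
    - [110,0.0006,-0.0219,0.0005,-0.0868]
    - [110,0.0006,-0.0219,0.0005,-0.0868]
    - [110,0.0006,-0.0219,0.0005,-0.0868]
    - [110,0.0006,-0.0219,0.0005,-0.0868]
    - [110,0.0006,-0.0219,0.0005,-0.0868]
    - [110,0.0006,-0.0219,0.0005,-0.0868]
    - [110,0.0006,-0.0219,0.0005,-0.0868]
    - [110,0.0006,-0.0219,0.0005,-0.0868]
    - [110,0.0006,-0.0219,0.0005,-0.0868]
    - [110,0.0006,-0.0219,0.0005,-0.0868]
    - [110,0.0006,-0.0219,0.0005,-0.0868]
    - [110,0.0006,-0.0219,0.0005,-0.0868]
    - [110,0.0006,-0.0219,0.0005,-0.0868]
    - [110,0.0006,-0.0219,0.0005,-0.0868]
    - [110,0.0006,-0.0219,0.0005,-0.0868]
    - [110,0.0006,-0.0219,0.0005,-0.0868]
    - [110,0.0006,-0.0219,0.0005,-0.0868]
    - [110,0.0006,-0.0219,0.0005,-0.0868]
    - [110,0,0,0,0]
    - [110,0,0,0,0]

```text
time_s: 55.05
position: [0.4017, 0.2373, 0.2354]
tcp_rot: [[-0.019, 1.0, -0.004], [1.0, 0.019, -0.001], [-0.001, -0.004, -1.0]]
force: [0.5, 1.1, -0.3]
opening: 0.568
grasp_force: 0.0
```

```bash
python3 - <<'E'
from h import *
st();plan((.4072,.2365,.169),91.1,3)
E
```

```text
t 55.05 p [0.4017 0.2373 0.2354] yaw 91.1 F [ 0.5  1.1 -0.3] op 0.568 g 0.0 j [ 17.  18. 104.  -0.  58.  16.]
3 [-0.00031, 0.00181, 0.02214, 1e-05]
```

send_rows:
  plan:
    - [110,-0.0003,0.0018,0.0221,0]
    - [110,-0.0003,0.0018,0.0221,0]
    - [110,-0.0003,0.0018,0.0221,0]
    - [110,0,0,0,0]
    - [110,0,0,0,0]
    - [110,0,0.007,0,0.025]
    - [110,-0.0003,0.0135,0,0.05]
    - [110,-0.0003,0.0135,0,0.05]
    - [110,-0.0003,0.0135,0,0.05]
    - [110,-0.0003,0.0135,0,0.05]
    - [110,-0.0003,0.0135,0,0.05]
    - [110,-0.0003,0.0135,0,0.05]
    - [110,-0.0003,0.0135,0,0.05]
    - [110,-0.0003,0.0135,0,0.05]

```text
time_s: 56.22
position: [0.523, 0.2151, 0.1721]
tcp_rot: [[0.399, 0.917, 0.002], [0.917, -0.399, 0.0], [0.001, 0.002, -1.0]]
force: [-1.4, 1.0, 0.4]
opening: 0.572
grasp_force: 0.4
```

send_rows:
  plan:
    - [110,-0.0003,0.0135,0,0.05]
    - [110,-0.0003,0.0135,0,0.05]
    - [110,-0.0003,0.0135,0,0.05]
    - [110,-0.0003,0.0135,0,0.05]
    - [110,-0.0003,0.0135,0,0.05]
    - [110,-0.0003,0.0135,0,0.05]
    - [110,-0.0003,0.0135,0,0.05]
    - [110,-0.0003,0.0135,0,0.05]
    - [110,-0.0003,0.0135,0,0.05]
    - [110,-0.0003,0.0135,0,0.05]
    - [110,-0.0003,0.0135,0,0.05]
    - [110,-0.0003,0.0135,0,0.05]
    - [110,-0.0003,0.0135,0,0.05]
    - [110,-0.0003,0.0135,0,0.05]
    - [110,-0.0003,0.0135,0,0.05]
    - [110,-0.0003,0.0135,0,0.05]
    - [110,-0.0003,0.0135,0,0.05]
    - [110,-0.0003,0.0135,0,0.05]
    - [110,-0.0003,0.0135,0,0.05]

```text
time_s: 57.8
position: [0.6802, 0.0244, 0.1722]
tcp_rot: [[0.978, 0.209, 0.002], [0.209, -0.978, 0.0], [0.002, 0.0, -1.0]]
force: [-1.1, 0.8, -0.2]
opening: 0.564
grasp_force: 0.4
```

```bash
python3 - <<'E'
from h import *
st()
for n in ('top','scene'):
    im,W=cloud(n)
    p=W[sel(W,(.42,.75,-.1,.3),(.138,.152))]
    if len(p): l=cv2.fitLine(p[:,:2].astype(np.float32),cv2.DIST_HUBER,0,.001,.001).ravel();print('bar',np.degrees(np.arctan2(l[1],l[0])),l[2:],p[:,:2].max(0))
p0=read_state()['position']
plan((.6815,-.0255-.016,.17),1.5,5)
E
```

```text
t 57.8 p [0.6802 0.0244 0.1722] yaw 12.08 F [-1.1  0.8 -0.2] op 0.564 g 0.4 j [-7. 38. 77.  0. 65. 71.]
bar 14.527921 [ 0.52769715 -0.00382332] [0.68960302 0.03906526]
bar 14.573415 [ 0.5232638 -0.003001 ] [0.69796406 0.04564191]
5 [-0.00166, 0.01274, 0.00045, 0.03701]
```

send_rows:
  plan:
    - [110,-0.0017,0.0127,0,0.037]
    - [110,-0.0017,0.0127,0,0.037]
    - [110,-0.0017,0.0127,0,0.037]
    - [110,-0.0017,0.0127,0,0.037]
    - [110,-0.0017,0.0127,0,0.037]
    - [110,0,0,0,0]
    - [110,0,0,0,0]

```text
time_s: 58.48
position: [0.6793, -0.0404, 0.1705]
tcp_rot: [[1.0, 0.028, -0.001], [0.028, -1.0, -0.001], [-0.001, 0.001, -1.0]]
force: [-0.1, 0.6, 0.1]
opening: 0.573
grasp_force: 0.0
```

send_rows:
  plan:
    - [110,0,0.002,0,0]
    - [110,0,0.002,0,0]
    - [110,0,0,0,0]
    - [110,0,0,0,0]

```text
time_s: 58.82
position: [0.6792, -0.0409, 0.1703]
tcp_rot: [[1.0, 0.03, -0.001], [0.03, -1.0, 0.003], [-0.001, -0.003, -1.0]]
force: [-0.2, 5.0, 0.6]
opening: 0.566
grasp_force: 2.6
```

```bash
python3 - <<'E'
from h import *
st()
for n in ('top','scene'):
    im,W=cloud(n)
    p=W[sel(W,(.42,.75,-.1,.3),(.138,.152))]
    if len(p): l=cv2.fitLine(p[:,:2].astype(np.float32),cv2.DIST_HUBER,0,.001,.001).ravel();print('bar',np.degrees(np.arctan2(l[1],l[0])),l[2:],p[:,:2].max(0))
E
```

```text
t 58.82 p [ 0.6792 -0.0409  0.1703] yaw 1.73 F [-0.2  5.   0.6] op 0.566 g 2.6 j [-13.  39.  77.   0.  65.  75.]
bar 1.5017657 [ 0.5210921  -0.03145214] [ 0.64091044 -0.01984463]
bar 1.17929 [ 0.5226925  -0.03023739] [ 0.6978678 -0.0173406]
```

send_rows:
  plan:
    - [110,0,0.002,0,0]
    - [110,0,0.002,0,0]
    - [110,0,0.001,0,0]
    - [110,0,0,0,0]
    - [110,0,0,0,0]

```text
time_s: 59.33
position: [0.6791, -0.0413, 0.1701]
tcp_rot: [[1.0, 0.03, -0.002], [0.03, -0.999, 0.011], [-0.001, -0.011, -1.0]]
force: [1.8, 15.4, 1.1]
opening: 0.571
grasp_force: 7.2
```

send_rows:
  plan:
    - [110,0,-0.01,0,0]
    - [110,0,-0.014,0,0]
    - [110,0,0,0,0]
    - [110,0,0,0,0]
    - [110,0,0,-0.02,0]
    - [110,0,0,-0.035,0]
    - [110,0,0,-0.035,0]
    - [110,0,-0.035,0,0]
    - [110,0,-0.035,0,0]
    - [110,0,-0.035,0,0]
    - [110,0,-0.035,0,0]
    - [110,0,-0.035,0,0]
    - [110,0,0,0,0]
    - [110,0,0,0,0]

```text
time_s: 60.5
position: [0.6738, 0.1522, 0.2605]
tcp_rot: [[0.999, 0.033, 0.0], [0.033, -0.999, -0.001], [0.0, 0.001, -1.0]]
force: [-0.1, -0.6, -0.9]
opening: 0.568
grasp_force: 0.0
```

```bash
python3 - <<'E'
from h import *
st()
for n in ('top','scene'):
    im,W=cloud(n)
    p=W[sel(W,(.42,.75,-.1,.3),(.138,.152))]
    if len(p): l=cv2.fitLine(p[:,:2].astype(np.float32),cv2.DIST_HUBER,0,.001,.001).ravel();print('bar',np.degrees(np.arctan2(l[1],l[0])),l[2:],p[:,:2].max(0))
    p=W[sel(W,(.62,.75,-.1,.1),(.155,.2))];print('knob',p.mean(0) if len(p) else '')
cv2.imwrite('pics/e.png',cv2.resize(im[180:400,180:480],None,fx=2.5,fy=2.5))
E
```

```text
t 60.5 p [0.6738 0.1522 0.2605] yaw 1.88 F [-0.1 -0.6 -0.9] op 0.568 g 0.0 j [ 4. 34. 70. -0. 76. 92.]
bar 1.0377123 [ 0.5534411  -0.03055207] [ 0.69923515 -0.01907182]
knob [ 0.67971249 -0.02622912  0.17592628]
bar 2.0746741 [ 0.6336704  -0.02696107] [ 0.69808666 -0.01578923]
knob [ 0.68371138 -0.02311071  0.17593866]
```

View pics/e.png

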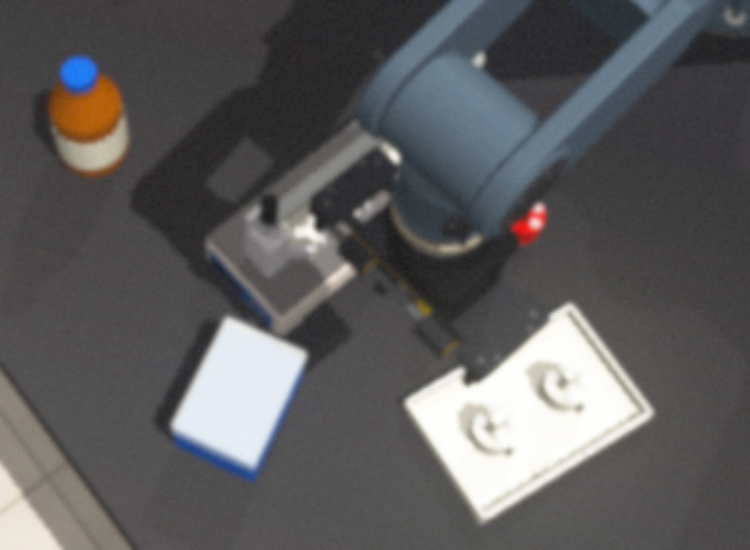

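The knob is back at its starting position in both cameras, so the bar is shut. Both finished inserts are standing in the tray, and the arm is clear of everything.

```bash
python3 -c "
from rig import hand_in
print(hand_in())"
```

```text
the job is handed in; nothing more can be done
None
```

The job is handed in, though no verdict came back: both finished inserts stand in the tray, all three fresh inserts are seated in sockets 1, 2 and 3, and the keeper bar is shut past its detent, with no contact with the rack, bottle or tip box.

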